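# Turn the bracket in the engraving fixture and mask it

### The job

The bent bracket in the corner fixture has had its first engraving pass with its upright against the far fence. Lift it and turn it a quarter turn so that the upright's outer face now lies along the side fence, and push it fully home so it touches both fences and lies flat; then lower the flat mask plate so that its two round holes drop over the fixture's two pins and it lies flat on the bracket's foot and the pins' collars. Leave everything let go, and leave the other things on the bench where they are.

Things in the scene. Friction and masses are not known exactly. Their poses are not given: they have to be found in the camera images.
- fixture: Fixed corner fixture; origin under its middle, yaw within 0.3 of the world's. Dark steel base 190 x 190 mm, 12 mm thick. Two low steel fences, 20 mm thick, rise 14 mm above the base's top: far fence (away from the robot, inner face at x = +70 mm, y -75 to 75) and side fence (robot's right, inner face at y = -70 mm, x -65 to 65). Work lies inside them.
- fixture_corner (a point): Point on the base's top face (12 mm above the bench) where the inner faces of the two fences would meet. Axes as the fixture: +x points into the far fence, +y away from the side fence, z up; the work lies at x < 0, y > 0.
- bracket: Aluminium angle, about 300 g: foot 70 x 100 mm, 10 mm thick; upright wall 10 mm thick, 100 long (own y), 60 high from the underside, on the foot's +x edge; x points out of the wall's outer face. Origin under the foot's middle. At the start on the fixture's base, outer face 1 to 4 mm off the far fence, -y end 1 to 4 mm off the side fence.
- bracket_upright (a point): Centre of the bracket's upright wall (30 mm above its underside, top edge 30 mm higher, outer face at x = +5 mm, ends at y = +-50 mm); axes of the bracket. Grip across the 10 mm wall near its top. Wanted: a quarter turn clockwise from above, +x of the bracket toward the side fence, +y end at the far fence; then it is at (-50, +5, +30) mm from fixture_corner.
- bracket_heel (a point): Lower corner of the bracket where the wall's outer face meets its +y end, at (5, 50, -30) mm from bracket_upright. It comes to fixture_corner when the bracket is turned and home.
- plate_grip (a point): Centre of the mask plate's black grip bar: 66 mm along the plate's y, 12 mm thick in x, 14 high, 41 mm above the underside over the plate's middle, on two 10 mm posts 27 mm either side. Plate: aluminium, 116 x 116 x 6 mm, about 220 g, two windows, two round holes; flat on the bench at first, yaw within 0.5 of the world's. Same after a half turn: may go on either way.
- plate_hole0 (a point): Centre at the underside of one of the plate's two round 14 mm holes, near opposite corners: at (-41.5, -44, -41) mm from plate_grip in the plate's axes. Goes over pin0 (or pin1 if the plate is put on a half turn round).
- plate_hole1 (a point): Centre at the underside of the other round 14 mm hole, at (+41.5, +44, -41) mm from plate_grip in the plate's axes. Goes over pin1 (or pin0).
- pin0 (a point): Foot of one upright pin, on its 18 mm wide collar 10 mm above the base's top (level with the top of the bracket's foot), at (-118, +30, +10) mm from fixture_corner. Pin 10 mm in diameter, 16 mm high, upper 9 mm tapering to 4 mm. Seated, the plate's underside is at this height, its middle half-way between the pins, yaw as the fixture's.
- pin1 (a point): Foot of the other, equal pin, at (-35, +118, +10) mm from fixture_corner.
- dust_brush: wooden dust brush lying flat between the fixture and the plate, 179 x 20 x 11 mm; origin under its middle, its length is its own y axis. A bystander, to be left where it is.
- tea_bottle: standing green tea bottle, 62 mm across, 178 mm high, far right; origin under its middle. A bystander, to be left where it is.
- pouch_olive: olive zipped pouch, 182 x 55 x 48 mm, left back; origin under its middle. A bystander, to be left where it is.
Things that resemble listed ones, but are neither listed nor needed, are in the scene too. What is shaped like the part that bears plate_grip but orange is not meant.

How it is judged:
On the way, in this order (a step that is already met when the one before it is completed fails the run):
1. the bracket is turned, flat and home against both fences (x of bracket_heel in the frame of fixture_corner between -0.0025 and 0.0025 m and y of bracket_heel in the frame of fixture_corner between -0.0025 and 0.0025 m and z of bracket_heel in the frame of fixture_corner between -0.0025 and 0.0025 m and angle between the x axis of bracket_upright and the y axis of fixture_corner, either way round below 0.035 rad and angle between bracket_upright's own z axis and vertical below 0.03 rad), for 0.2 s.
2. the plate is down over both pins (((horizontal distance between plate_hole0 and pin0 below 0.004 m and horizontal distance between plate_hole1 and pin1 below 0.004 m) or (horizontal distance between plate_hole0 and pin1 below 0.004 m and horizontal distance between plate_hole1 and pin0 below 0.004 m)) and z of plate_grip in the frame of fixture_corner between 0.0485 and 0.0535 m and angle between plate_grip's own z axis and vertical below 0.03 rad), for 0.2 s.
At the end, for the whole second after the job is handed in: The bracket lies flat on the fixture's base, its upright's outer face against the side fence and its end against the far fence (each within 2.5 mm, square within 2 degrees), and the plate lies flat with both holes over the pins, down on the collars (height within 2.5 mm, tilt under 1.7 degrees) (all of step 1 and all of step 2); the robot touches nothing.
It fails at once if a bystander is moved by more than 30 mm (distance of any of dust_brush, tea_bottle, pouch_olive from where it was at the start of the episode above 0.03 m).
It also fails if it takes over 54 s, if anything falls off the work surface, if the arm or the gripper's body presses on something with over 40 N, if the wrist force passes 120 N, or if a joint passes its speed limit or range.

### The arm

A 6-joint arm with a two-finger parallel gripper is mounted at the origin on the work surface; the furniture and walls round the work are solid. World frame = base frame: x ahead of the robot, y to its left, z up, the work surface at z = 0. Lengths are in m, angles in rad, forces in N, time in s.
With the tool pointing down it reaches from about 0.35 to 0.85 m from the base axis. Payload 8.1 kg.
Tool frame: the origin (TCP) lies between the finger pads; the fingertips stand 19 mm ahead of it and the grasp point (between the pads) is the TCP; z points along the fingers, y is the direction in which the jaws open and shut (so a half turn about z gives the same grasp; the last joint's range is limited). The gripper opens to 93 mm and grips with 3 to 60 N. Pads are 15 mm wide; open, the fingers measure 128 mm over their backs; the gripper's body (75 mm by 188 mm) begins 65 mm behind the grasp point.
Start: joints at [-1.321, 0.13, 1.488, -0, 1.523, -0.085], TCP at [0.197, -0.567, 0.238] pointing down, gripper open.
Joint ranges: [-2.96, 2.96], [-0.89, 2.26], [0.02, 2.5], [-1.34, 4.48], [0, 2.73], [-2.66, 2.66]. Speed limits (rad/s): [2.39, 2.39, 2.79, 3.14, 3.14, 3.14].

### API

Orientations are given as a 3x3 rotation matrix whose columns are the frame's x, y, z axes.
In Python, from cell import robot gives the robot as it stands.
- The arm moves only by the tool jog_arm, never from a script. Its argument "motion" is a list that holds one entry, the list of rows, each a list of 5 numbers: the opening, from 0 (shut) to 1 (fully open), then the shift along the tool's x, y, z as a fraction of full scale, then the turn about the tool's z as a fraction of full scale. A call has 1 to 10 rows; each row shifts and turns the commanded pose from where the row before left it, along the tool's axes as they then stand; what a row does not reach is not made up. Full scale, the value 1, is 2 cm for a shift and 4 degrees for a turn. A row lasts 1/8 s, in which the tool goes at most 62.5 mm and 10.7 degrees, less where a joint would pass 70% of its speed; a pose out of reach is approached as far as the arm can. A call with a number of a shift or a turn outside -1 to 1 is refused whole. A call with a gripper value outside its range is refused whole. The fingers move at their own pace and stop on an object; "newtons" is the grip in N (left out, the last holds). Time passes only in rows, so rows that do not move let the fingers close. It gives the time, the measured TCP pose, the force and the opening at its end, in the units of the state.
- robot.get_state(): the state, without advancing time (a new reading comes with each control period).
- robot.capture(name): name is "scene" or "top" or "wrist"; returns a dict with "image" (420x560x3 uint8, red, green, blue), "intrinsics" (3x3 intrinsics, pixels), "k1" (the pictures are not rectified: a ray, as slopes to the right and down, at radius r is drawn at 1 + k1 r^2 times it, then the intrinsics apply), "extrinsics" (4x4, takes a point from world to camera coordinates). Camera axes: x right, y down, z forward; pixel columns grow to the right and rows downward; lengths in m; the calibration is good to about 2 mm. A picture is of the moment at which its call begins. There is no depth.
- robot.job_done(): hands the job in, once; it reports no verdict.
Trained networks look in the newest picture that a camera, given by its name, has taken for a name from the list of things; names that differ only in an ending like _2 or _b are one class to them, and where a whole thing is asked for, a point or a joint stands for the part that bears it (a point fixed in the world has none). Each returns a list of dicts, best first, with "confidence" (0 to 1); they miss things now and then, are a little off and sometimes report something else, mostly with a low value. They report only what shows in the picture. A call takes as long as a camera call. They do not tell look-alikes from the thing itself.
- robot.spot_in(target, camera): "uv" ([column, row] in pixels, amid what is visible of it).
- robot.place_of(target, camera): "uv" ([column, row] in pixels: a listed point, or the origin of a listed thing).
The state is a dict: "time_s": time; "qpos": joint angles; "qd": joint speeds; "joint_efforts": joint torques, N m; "tool_pos": TCP position; "ee_rot": TCP orientation; "ft_force": force on the tool from outside, world axes, zero at the start; "ft_torque": the same for the moment, N m; "grip_width": finger opening in m.
Only numpy, scipy, OpenCV 4.12 (cv2) and the standard library are available. Lean on these libraries where they do the work, as an engineer would, in place of code of your own. Each camera call takes 0.05 s, during which the arm holds its last target.

## Working session

There is one attempt and no reset: what is moved stays moved. The work goes in short steps, Python scripts to look and compute and a tool call to move; the robot and the scene stay as the last step left them, time stands still between calls to the robot, and variables do not carry over. Pictures are saved under pics/ and viewed, and the job is handed in when it is done.

Besides the shell and the picture viewer there is one more tool, called after "Request:" as a command line: name --argument value ..., lists and objects as JSON in quotes. jog_arm: Moves the arm, as the interface text tells. Its arguments: {"type":"object","properties":{"motion":{"type":"array"},"newtons":{"type":"number"}},"required":["motion"]}

```bash
mkdir -p pics; ls; cat > h.py <<'E'
import numpy as np,cv2
from cell import robot
def cap(n,save=None):
    c=robot.capture(n)
    if save: cv2.imwrite('pics/'+save+'.png',cv2.cvtColor(c['image'],cv2.COLOR_RGB2BGR))
    return c
def proj(c,P):
    P=np.atleast_2d(P);E=np.array(c['extrinsics']);K=np.array(c['intrinsics'])
    q=P@E[:3,:3].T+E[:3,3];s=q[:,:2]/q[:,2:];r2=(s**2).sum(1,keepdims=True);s=s*(1+c['k1']*r2)
    return s*[K[0,0],K[1,1]]+[K[0,2],K[1,2]]
def ray(c,uv):
    E=np.array(c['extrinsics']);K=np.array(c['intrinsics'])
    d=(np.array(uv,float)-[K[0,2],K[1,2]])/[K[0,0],K[1,1]];s=d.copy()
    for _ in range(30): s=d/(1+c['k1']*(s@s))
    R=E[:3,:3];o=-R.T@E[:3,3];v=R.T@np.array([s[0],s[1],1]);return o,v/np.linalg.norm(v)
def atz(c,uv,z):
    o,v=ray(c,uv);return o+v*(z-o[2])/v[2]
def tri(L):
    A=0;b=0
    for c,uv in L:
        o,v=ray(c,uv);M=np.eye(3)-np.outer(v,v);A=A+M;b=b+M@o
    p=np.linalg.solve(A,b)
    return p,[float(np.linalg.norm(np.cross(p-ray(c,uv)[0],ray(c,uv)[1]))) for c,uv in L]
E
python3 - <<'E'
from h import *
np.set_printoptions(precision=4,suppress=True)
C={n:cap(n,n+'0') for n in('scene','top','wrist')}
import pickle;pickle.dump(C,open('c0.pkl','wb'))
for n,c in C.items(): print(n,np.array(c['intrinsics']).tolist(),c['k1'],ray(c,[280,210]))
for t in ['fixture_corner','bracket_upright','bracket_heel','plate_grip','plate_hole0','plate_hole1','pin0','pin1','dust_brush','tea_bottle','pouch_olive','fixture']:
    for n in C:
        print(t,n,[(np.round(d['uv'],1).tolist(),round(d['confidence'],2)) for d in robot.place_of(t,n)[:4]])
print(robot.get_state())
E
```

```text
pics
scene [[465.1714780109626, 0.0, 283.53510827752785], [0.0, 465.1714780109626, 212.06262006966062], [0.0, 0.0, 1.0]] -0.01483469301001978 (array([-0.5022, -1.3077,  1.1001]), array([ 0.5366,  0.6452, -0.5438]))
top [[460.2523324170453, 0.0, 281.79423994746963], [0.0, 460.2523324170453, 216.88566359579312], [0.0, 0.0, 1.0]] -0.043101055043933335 (array([ 0.2364, -0.1232,  1.4673]), array([ 0.1899,  0.0153, -0.9817]))
wrist [[368.8210020018058, 0.0, 279.5240893089453], [0.0, 368.8210020018058, 206.4747418422228], [0.0, 0.0, 1.0]] -0.06806173194297618 (array([ 0.2602, -0.5445,  0.3831]), array([-0.2394, -0.0832, -0.9673]))
fixture_corner scene [([253.8, 196.7], 0.76)]
fixture_corner top [([209.0, 199.3], 0.95)]
fixture_corner wrist []
bracket_upright scene [([245.7, 188.2], 0.54)]
bracket_upright top [([189.4, 196.9], 0.8)]
bracket_upright wrist []
bracket_heel scene [([243.3, 192.8], 0.79)]
bracket_heel top [([177.4, 198.3], 0.74)]
bracket_heel wrist []
plate_grip scene [([373.4, 296.6], 0.96)]
plate_grip top [([307.3, 228.4], 0.9), ([448.7, 230.6], 0.84), ([187.3, 220.3], 0.62)]
p
[... 1043 characters left out ...]
1.4, 217.8], 0.97), ([308.3, 224.8], 0.75)]
pouch_olive wrist []
fixture scene [([232.7, 206.3], 0.74)]
fixture top [([189.3, 219.3], 0.63)]
fixture wrist []
{'time_s': 1.95, 'qpos': array([-1.3214,  0.1304,  1.4882,  0.    ,  1.523 , -0.0854]), 'qd': array([-0.0007,  0.0015, -0.0014,  0.0002, -0.0001,  0.0003]), 'joint_efforts': array([ -0.0007, -55.9745, -49.2046,   0.0767,   0.0228,   0.    ]), 'tool_pos': array([ 0.1972, -0.5667,  0.2376]), 'ee_rot': array([[ 0.9445,  0.3285,  0.    ],
       [ 0.3285, -0.9445,  0.    ],
       [ 0.    , -0.    , -1.    ]]), 'ft_force': array([ 0.0534, -0.1378, -0.4485]), 'ft_torque': array([-0.0936, -0.0182, -0.0216]), 'grip_width': 0.09269261519524012}
```

View pictures.

```bash
python3 - <<'E'
from h import *
a=cv2.imread('pics/top0.png');cv2.imwrite('pics/top0c.png',cv2.resize(a[150:290,90:500],None,fx=1.95,fy=1.95,interpolation=cv2.INTER_CUBIC))
E
```

```text
(no output)
```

View pics/scene0.png

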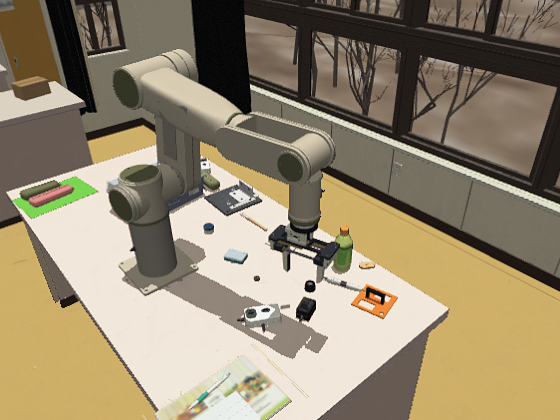

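View pics/top0.png

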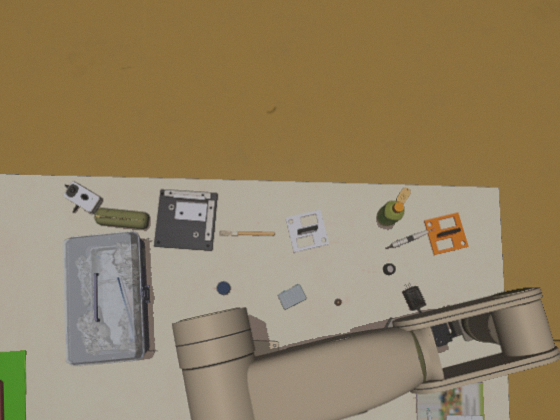

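View pics/top0c.png

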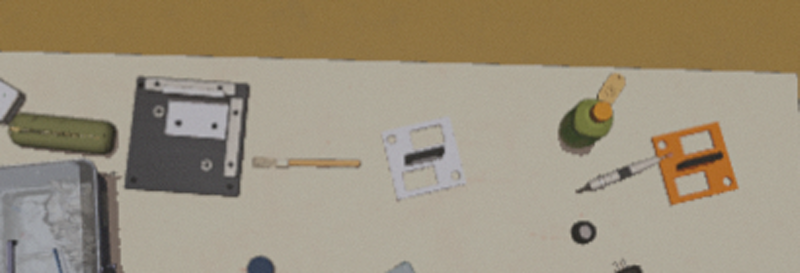

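```bash
python3 - <<'E'
from h import *
import pickle
np.set_printoptions(precision=4,suppress=True)
C=pickle.load(open('c0.pkl','rb'));t=C['top'];s=C['scene']
for n,uv,z in [('corner',(209,199.3),.012),('up',(189.4,196.9),.042),('grip',(307.3,228.4),.041),('h',(288.3,220.3),0.006),('h',(323.1,242.7),.006),('pin0',(195.1,232.7),.022),('pin1',(168.7,209.4),.022),('brush',(245.8,232.1),0),('bottle',(385,218),0),('pouch',(121.4,217.8),0),
 ('fx corners',(157,248),.012),('fx',(212,250),.012),('fx',(161,190),.012),('fx',(217,191),.012)]:
    print(n,atz(t,uv,z))
E
```

```text
corner [0.5467 0.1305 0.012 ]
up [0.5463 0.1882 0.042 ]
grip [ 0.4559 -0.1883  0.041 ]
h [ 0.486  -0.1282  0.006 ]
h [ 0.4166 -0.2412  0.006 ]
pin0 [0.4348 0.1669 0.022 ]
pin1 [0.5078 0.2567 0.022 ]
brush [0.4446 0.0076 0.    ]
bottle [ 0.5034 -0.4412  0.    ]
pouch [0.4798 0.4159 0.    ]
fx corners [0.3834 0.2879 0.012 ]
fx [0.3823 0.1116 0.012 ]
fx [0.5733 0.2894 0.012 ]
fx [0.5749 0.106  0.012 ]
```

```bash
cat > plan.py <<'E'
import numpy as np,math
def wrap(a): return (a+math.pi)%(2*math.pi)-math.pi
def plan(p0,yaw0,p1,yaw1,g,n=None,acc=0.0):
    """rows from pose to pose; yaw=heading of tool x, tool z down"""
    p=np.array(p0,float);yaw=yaw0;p1=np.array(p1,float)
    if n is None: n=max(1,math.ceil(max(np.abs(p1-p).max()/.0195*1.0,np.linalg.norm((p1-p))/.0199,abs(wrap(yaw1-yaw))/math.radians(3.99))))
    rows=[]
    for i in range(n):
        d=(p1-p)/(n-i);dy=wrap(yaw1-yaw)/(n-i)
        c,s=math.cos(yaw),math.sin(yaw)
        r=np.array([d@[c,s,0],d@[s,-c,0],-d[2]])/.02
        r=np.round(r,2);t=round(-math.degrees(dy)/4,2)
        rows.append([g,*[float(v) for v in r],t])
        p=p+.02*(r[0]*np.array([c,s,0])+r[1]*np.array([s,-c,0])+r[2]*np.array([0,0,-1.]));yaw-=math.radians(4*t)
    for k in range(0,len(rows),10): print(str(rows[k:k+10]).replace(' ',''))
    print('end',np.round(p,4),round(yaw,4),'n',n)
    return p,yaw
E
python3 - <<'E'
from plan import *
plan([.1972,-.5667,.2376],.3347,[.44,-.20,.27],1.5708,1)
E
```

```text
[[1,0.76,-0.58,-0.07,-0.77],[1,0.79,-0.54,-0.07,-0.77],[1,0.82,-0.49,-0.07,-0.77],[1,0.84,-0.45,-0.07,-0.77],[1,0.87,-0.4,-0.07,-0.77],[1,0.89,-0.36,-0.07,-0.77],[1,0.9,-0.31,-0.07,-0.77],[1,0.92,-0.26,-0.07,-0.77],[1,0.93,-0.21,-0.07,-0.77],[1,0.94,-0.16,-0.07,-0.77]]
[[1,0.95,-0.11,-0.07,-0.77],[1,0.95,-0.06,-0.07,-0.77],[1,0.96,-0.01,-0.07,-0.77],[1,0.96,0.05,-0.07,-0.77],[1,0.95,0.1,-0.07,-0.77],[1,0.94,0.15,-0.07,-0.77],[1,0.94,0.2,-0.07,-0.77],[1,0.92,0.25,-0.07,-0.77],[1,0.91,0.3,-0.07,-0.77],[1,0.89,0.34,-0.07,-0.77]]
[[1,0.87,0.39,-0.07,-0.77],[1,0.85,0.44,-0.07,-0.77],[1,0.83,0.49,-0.08,-0.77]]
end [ 0.44 -0.2   0.27] 1.5711 n 23
```

View pics/wrist0.png

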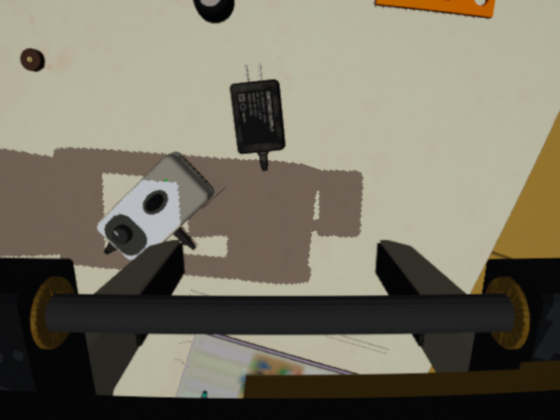

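```bash
python3 - <<'E'
from plan import *
plan([.1972,-.5667,.2376],.3347,[.44,-.27,.27],1.5708,1,20)
E
```

```text
[[1,0.82,-0.5,-0.08,-0.89],[1,0.85,-0.45,-0.08,-0.89],[1,0.87,-0.4,-0.08,-0.88],[1,0.9,-0.34,-0.08,-0.89],[1,0.91,-0.29,-0.08,-0.88],[1,0.93,-0.23,-0.08,-0.89],[1,0.94,-0.17,-0.08,-0.88],[1,0.95,-0.11,-0.08,-0.89],[1,0.96,-0.05,-0.08,-0.88],[1,0.96,0.01,-0.08,-0.89]]
[[1,0.96,0.06,-0.08,-0.88],[1,0.95,0.12,-0.08,-0.89],[1,0.94,0.18,-0.08,-0.88],[1,0.93,0.24,-0.08,-0.89],[1,0.91,0.3,-0.08,-0.88],[1,0.89,0.35,-0.08,-0.89],[1,0.87,0.41,-0.09,-0.88],[1,0.84,0.46,-0.08,-0.89],[1,0.81,0.51,-0.09,-0.88],[1,0.77,0.56,-0.08,-0.89]]
end [ 0.44 -0.27  0.27] 1.5711 n 20
```

Request:
jog_arm --motion '[[[1, 0.82, -0.5, -0.08, -0.89], [1, 0.85, -0.45, -0.08, -0.89], [1, 0.87, -0.4, -0.08, -0.88], [1, 0.9, -0.34, -0.08, -0.89], [1, 0.91, -0.29, -0.08, -0.88], [1, 0.93, -0.23, -0.08, -0.89], [1, 0.94, -0.17, -0.08, -0.88], [1, 0.95, -0.11, -0.08, -0.89], [1, 0.96, -0.05, -0.08, -0.88], [1, 0.96, 0.01, -0.08, -0.89]]]'

```text
time_s: 3.2
tool_pos: [0.3194, -0.4173, 0.2537]
ee_rot: [[0.576, 0.818, 0.0], [0.818, -0.576, 0.0], [0.0, 0.0, -1.0]]
ft_force: [0.6, -0.5, 0.3]
grip_width: 0.0928
```

Request:
jog_arm --motion '[[[1, 0.96, 0.06, -0.08, -0.88], [1, 0.95, 0.12, -0.08, -0.89], [1, 0.94, 0.18, -0.08, -0.88], [1, 0.93, 0.24, -0.08, -0.89], [1, 0.91, 0.3, -0.08, -0.88], [1, 0.89, 0.35, -0.08, -0.89], [1, 0.87, 0.41, -0.09, -0.88], [1, 0.84, 0.46, -0.08, -0.89], [1, 0.81, 0.51, -0.09, -0.88], [1, 0.77, 0.56, -0.08, -0.89]]]'

```text
time_s: 4.45
tool_pos: [0.4407, -0.2689, 0.2702]
ee_rot: [[-0.005, 1.0, 0.0], [1.0, 0.005, -0.0], [-0.0, 0.0, -1.0]]
ft_force: [-0.2, 0.1, -0.7]
grip_width: 0.093
```

```bash
python3 - <<'E'
from h import *
import pickle
np.set_printoptions(precision=4,suppress=True)
c=cap('wrist','w1');pickle.dump(c,open('w1.pkl','wb'))
for t in ['plate_grip','plate_hole0']: print(t,[(np.round(d['uv'],1).tolist(),round(d['confidence'],2)) for d in robot.place_of(t,'wrist')[:4]])
s=robot.get_state();print(s['time_s'],s['tool_pos'],s['ee_rot'],s['qpos'])
E
```

```text
plate_grip [([295.0, 103.1], 0.77)]
plate_hole0 [([320.4, 52.9], 0.91), ([268.7, 149.1], 0.64)]
4.6 [ 0.4405 -0.2692  0.2701] [[-0.0024  1.     -0.    ]
 [ 1.      0.0024 -0.0001]
 [-0.0001 -0.     -1.    ]] [-0.6479 -0.1093  1.6707 -0.0001  1.5801 -0.6503]
```

View pics/w1.png

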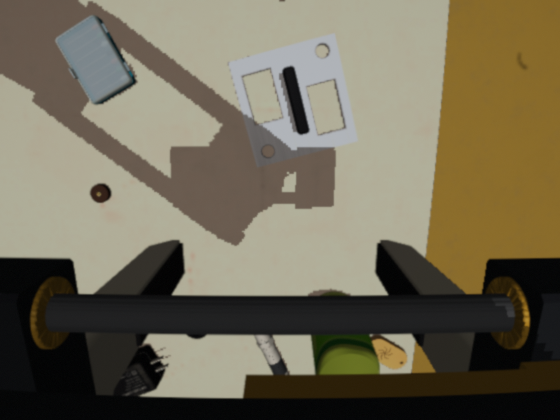

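The wrist view shows the aluminium (white-grey) plate at (293,98), black bar (295,101), and holes (320,50) and (268,151). The orange look-alike at top-view (447,232) is not the one meant. Next I'll move to the fixture for a look.

```bash
python3 - <<'E'
from h import *
from plan import *
import pickle
np.set_printoptions(precision=4,suppress=True)
c=pickle.load(open('w1.pkl','rb'))
a=cv2.imread('pics/w1.png');cv2.imwrite('pics/w1c.png',cv2.resize(a[20:180,210:380],None,fx=3.5,fy=3.5,interpolation=cv2.INTER_CUBIC))
h1=atz(c,(320.4,51.5),.004);h0=atz(c,(268,150.3),.004);print(h1,h0,np.linalg.norm(h1-h0),(h1+h0)/2)
print(math.atan2(h1[1]-h0[1],h1[0]-h0[0])-math.atan2(88,83), atz(c,(295,103.1),.041))
plan([.4405,-.2692,.2701],1.573,[.47,.10,.27],1.5708,1,20)
E
```

```text
[ 0.4827 -0.137   0.004 ] [ 0.4271 -0.2414  0.004 ] 0.11832692249947804 [ 0.4549 -0.1892  0.004 ]
0.2671458484468273 [ 0.455  -0.1914  0.041 ]
[[1,0.92,0.08,0.0,0.0],[1,0.92,0.08,0.0,0.0],[1,0.92,0.08,0.0,0.0],[1,0.92,0.08,0.0,0.0],[1,0.92,0.07,0.0,0.0],[1,0.92,0.08,0.0,0.0],[1,0.92,0.07,0.0,0.0],[1,0.92,0.08,0.0,0.0],[1,0.92,0.07,0.0,0.0],[1,0.93,0.08,0.0,0.0]]
[[1,0.92,0.07,0.0,0.0],[1,0.93,0.08,0.0,0.0],[1,0.92,0.07,0.0,0.0],[1,0.93,0.08,0.0,0.0],[1,0.92,0.07,0.0,0.01],[1,0.93,0.07,0.0,0.0],[1,0.92,0.08,0.0,0.01],[1,0.93,0.07,0.0,0.0],[1,0.92,0.08,0.0,0.01],[1,0.93,0.07,0.0,0.0]]
end [0.47   0.1001 0.2701] 1.5709 n 20
```

View pics/w1c.png

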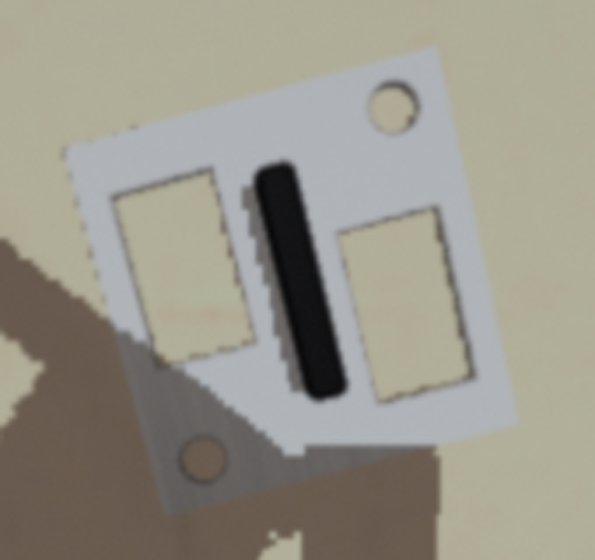

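Request:
jog_arm --motion '[[[1, 0.92, 0.08, 0, 0], [1, 0.92, 0.08, 0, 0], [1, 0.92, 0.08, 0, 0], [1, 0.92, 0.08, 0, 0], [1, 0.92, 0.08, 0, 0], [1, 0.92, 0.08, 0, 0], [1, 0.92, 0.08, 0, 0], [1, 0.92, 0.08, 0, 0], [1, 0.92, 0.08, 0, 0], [1, 0.92, 0.08, 0, 0]]]'

```text
time_s: 5.85
tool_pos: [0.4559, -0.0847, 0.27]
ee_rot: [[-0.0, 1.0, -0.0], [1.0, 0.0, 0.0], [0.0, -0.0, -1.0]]
ft_force: [-0.5, -0.2, 0.3]
grip_width: 0.0931
```

Request:
jog_arm --motion '[[[1, 0.92, 0.07, 0, 0], [1, 0.92, 0.07, 0, 0], [1, 0.92, 0.07, 0, 0], [1, 0.92, 0.07, 0, 0], [1, 0.92, 0.07, 0, 0], [1, 0.92, 0.07, 0, 0], [1, 0.92, 0.07, 0, 0], [1, 0.92, 0.07, 0, 0], [1, 0.92, 0.07, 0, 0], [1, 0.92, 0.07, 0, 0]]]'

```text
time_s: 7.1
tool_pos: [0.4695, 0.0993, 0.2701]
ee_rot: [[-0.0, 1.0, 0.0], [1.0, 0.0, 0.0], [0.0, 0.0, -1.0]]
ft_force: [-0.3, -0.6, 0.4]
grip_width: 0.0928
```

```bash
python3 - <<'E'
from h import *
import pickle
np.set_printoptions(precision=4,suppress=True)
c=cap('wrist','w2');pickle.dump(c,open('w2.pkl','wb'))
for t in ['fixture_corner','bracket_upright','bracket_heel','pin0']: print(t,[(np.round(d['uv'],1).tolist(),round(d['confidence'],2)) for d in robot.place_of(t,'wrist')[:4]])
s=robot.get_state();print(s['time_s'],s['tool_pos'],s['ee_rot'],s['qpos'])
a=cv2.imread('pics/w2.png');cv2.imwrite('pics/w2c.png',cv2.resize(a[0:230,150:430],None,fx=2.6,fy=2.6,interpolation=cv2.INTER_CUBIC))
E
```

```text
fixture_corner [([351.8, 146.6], 0.91)]
bracket_upright [([354.2, 94.8], 0.74)]
bracket_heel [([360.4, 47.9], 0.76)]
pin0 [([240.9, 116.3], 0.93), ([329.4, 28.0], 0.67)]
7.35 [0.4696 0.0979 0.27  ] [[-0.0008  1.     -0.0002]
 [ 1.      0.0008 -0.0004]
 [-0.0004 -0.0002 -1.    ]] [ 0.0989 -0.2115  1.7623 -0.0003  1.591   0.0981]
```

View pics/w2c.png

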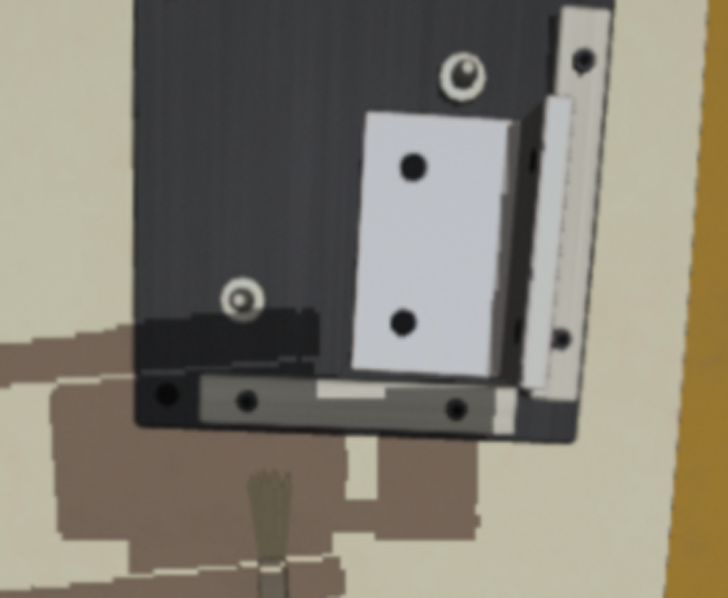

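The crop shows the bracket at fixture, wall top at crop (546,95)–(524,388), pins at (463,77) and (242,299), side fence at the bottom, far fence on the right. I'll fit the fixture, bracket and plate poses.

```bash
cat > fit.py <<'E'
from h import *
from scipy.optimize import least_squares
FIX={'bnr':(-95,-95,12),'bfr':(95,-95,12),'sil':(-65,-70,26),'sir':(65,-70,26),'sol':(-65,-90,26),'sor':(65,-90,26),
 'fol':(90,-75,26),'fil':(70,-75,26),'foh':(90,75,26),'fih':(70,75,26),'c0':(-48,-40,22),'c1':(35,48,22)}
BR={'f00':(-35,-50,10),'f01':(-35,50,10),'j1':(25,50,10),'j0':(25,-50,10),'wi1':(25,50,60),'wo1':(35,50,60),'wi0':(25,-50,60),'wo0':(35,-50,60)}
PL={'a':(-58,-58,6),'b':(58,-58,6),'c':(58,58,6),'d':(-58,58,6),'h0':(-41.5,-44,3),'h1':(41.5,44,3),'g1':(0,33,48),'g0':(0,-33,48)}
def fit(obs,M,x0,zb=0.,freez=False):
    """obs: list of (cam,{name:uv}); pose x,y,yaw(,z)"""
    def res(p):
        z=p[3] if freez else zb
        R=np.array([[np.cos(p[2]),-np.sin(p[2])],[np.sin(p[2]),np.cos(p[2])]]);o=[]
        for c,d in obs:
            for k,uv in d.items():
                m=np.array(M[k])/1000.;w=np.r_[R@m[:2]+p[:2],m[2]+z]
                o+=list(proj(c,w)[0]-uv)
        return np.array(o)
    s=least_squares(res,list(x0)+([zb] if freez else []),loss='soft_l1',x_scale=.01)
    names=[k for c,d in obs for k in d]
    return s.x,dict(zip(names,np.round(res(s.x).reshape(-1,2),1).tolist()))
E
python3 - <<'E'
from fit import *
import pickle
np.set_printoptions(precision=4,suppress=True)
w2=pickle.load(open('w2.pkl','rb'));w1=pickle.load(open('w1.pkl','rb'))
f=lambda d,k,o:{n:(u/k+o[0],v/k+o[1]) for n,(u,v) in d.items()}
F=f({'bnr':(135,425),'bfr':(575,440),'sil':(201,376),'sir':(517,388),'sol':(200,421),'sor':(515,433),'fol':(577,400),'fil':(535,397),'foh':(612,10),'fih':(563,5),'c0':(242,299),'c1':(463,77)},2.6,(150,0))
B=f({'f01':(366,113),'f00':(353,370),'j1':(507,120),'j0':(492,375),'wi1':(546,95),'wo1':(573,98),'wi0':(524,388),'wo0':(548,386)},2.6,(150,0))
P=f({'a':(165,514),'b':(518,420),'c':(435,47),'d':(65,147),'h0':(203,460),'h1':(393,107),'g1':(274,170),'g0':(327,390)},3.5,(210,20))
for fz in(False,True):
  print('fix',*fit([(w2,F)],FIX,[.478,.2,0],freez=fz))
  print('br',*fit([(w2,B)],BR,[.51,.19,0],.012,freez=fz))
  print('pl',*fit([(w1,P)],PL,[.455,-.19,.2],freez=fz))
E
```

```text
fix [ 0.4808  0.2034 -0.04  ] {'bnr': [-1.1, 1.0], 'bfr': [1.2, 2.1], 'sil': [-1.0, -1.0], 'sir': [0.9, -0.6], 'sol': [-0.7, 0.7], 'sor': [0.1, 0.9], 'fol': [0.8, 0.6], 'fil': [-1.7, 0.9], 'foh': [0.8, -1.6], 'fih': [-0.5, -0.9], 'c0': [0.3, -0.0], 'c1': [0.2, -0.8]}
br [ 0.512   0.185  -0.0418] {'f01': [-1.1, -0.6], 'f00': [-0.5, 0.5], 'j1': [4.1, -0.3], 'j0': [2.4, 1.0], 'wi1': [-0.5, -0.8], 'wo1': [0.4, -1.3], 'wi0': [-1.1, 0.5], 'wo0': [0.3, 1.8]}
pl [ 0.4559 -0.1892  0.2599] {'a': [-0.2, 0.4], 'b': [0.3, 0.9], 'c': [0.5, -0.8], 'd': [-0.8, -0.1], 'h0': [0.0, -0.3], 'h1': [-0.1, 0.2], 'g1': [-0.6, -2.5], 'g0': [1.0, 2.6]}
fix [ 0.4811  0.2035 -0.0404 -0.0041] {'bnr': [-0.0, 0.4], 'bfr': [0.6, 1.4], 'sil': [-0.1, -1.4], 'sir': [0.5, -1.0], 'sol': [0.1, 0.0], 'sor': [-0.3, 0.3], 'fol': [0.2, 0.1], 'fil': [-2.2, 0.4], 'foh': [0.0, -0.4], 'fih': [-1.0, 0.2], 'c0': [1.0, -0.1], 'c1': [0.1, 0.0]}
br [ 0.5129  0.1854 -0.0422  0.0062] {'f01': [-0.3, 0.0], 'f00': [0.2, -0.3], 'j1': [4.0, 0.3], 'j0': [2.4, 0.2], 'wi1': [-0.8, 0.1], 'wo1': [-0.1, -0.4], 'wi0': [-1.3, -0.5], 'wo0': [-0.1, 0.8]}
pl [ 0.4561 -0.189   0.2598 -0.004 ] {'a': [0.2, -0.3], 'b': [-0.3, 0.5], 'c': [0.1, -0.2], 'd': [-0.1, 0.2], 'h0': [0.3, -0.9], 'h1': [-0.3, 0.6], 'g1': [-0.5, -2.2], 'g0': [0.9, 2.2]}
```

```bash
python3 - <<'E'
from plan import *
p,y=plan([.4696,.0979,.27],1.5716,[.54,.09,.18],1.529,1)
E
```

```text
[[1,-0.07,0.59,0.75,0.1],[1,-0.06,0.59,0.75,0.1],[1,-0.06,0.59,0.75,0.1],[1,-0.05,0.58,0.75,0.1],[1,-0.05,0.59,0.75,0.11],[1,-0.05,0.59,0.75,0.1]]
end [0.5401 0.0899 0.18  ] 1.529 n 6
```

Request:
jog_arm --motion '[[[1, -0.06, 0.59, 0.75, 0.1], [1, -0.06, 0.59, 0.75, 0.1], [1, -0.06, 0.59, 0.75, 0.1], [1, -0.05, 0.59, 0.75, 0.1], [1, -0.05, 0.59, 0.75, 0.1], [1, -0.05, 0.59, 0.75, 0.1]]]'

```text
time_s: 8.1
tool_pos: [0.5409, 0.0893, 0.178]
ee_rot: [[0.043, 0.999, -0.001], [0.999, -0.043, -0.0], [-0.0, -0.001, -1.0]]
ft_force: [0.3, -0.1, 0.7]
grip_width: 0.0926
```

```bash
python3 - <<'E'
from h import *
import pickle
np.set_printoptions(precision=4,suppress=True)
c=cap('wrist','w3');pickle.dump(c,open('w3.pkl','wb'))
for t in ['fixture_corner','bracket_upright','bracket_heel','pin0']: print(t,[(np.round(d['uv'],1).tolist(),round(d['confidence'],2)) for d in robot.place_of(t,'wrist')[:4]])
s=robot.get_state();print(s['time_s'],s['tool_pos'],s['ee_rot'],s['qpos'])
a=cv2.imread('pics/w3.png');cv2.imwrite('pics/w3c.png',cv2.resize(a[0:240,100:410],None,fx=2.5,fy=2.5,interpolation=cv2.INTER_CUBIC))
E
```

```text
fixture_corner [([282.6, 143.0], 0.75)]
bracket_upright [([277.8, 74.0], 0.57)]
bracket_heel []
pin0 [([137.9, 111.8], 0.78)]
8.35 [0.5403 0.0899 0.1798] [[ 0.0421  0.9991 -0.0006]
 [ 0.9991 -0.0421 -0.    ]
 [-0.     -0.0006 -1.    ]] [0.0712 0.0244 1.7061 0.     1.4117 0.1133]
```

View pics/w3c.png

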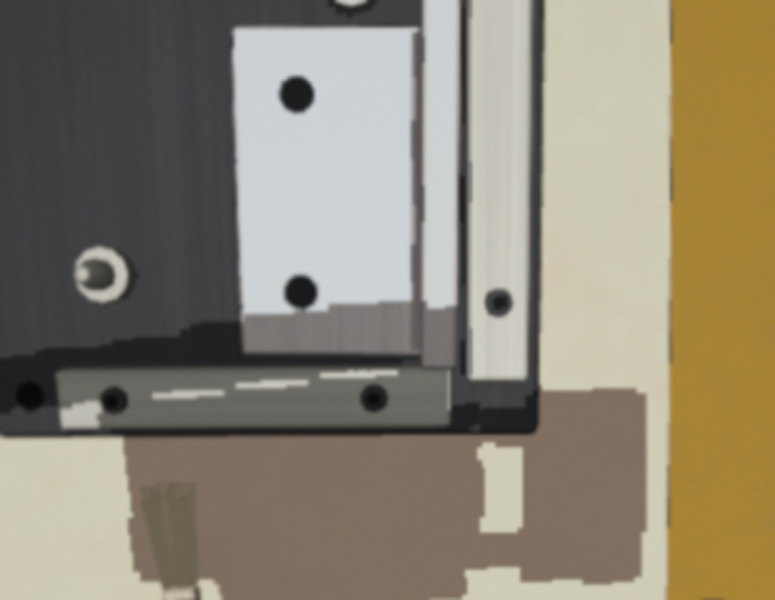

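```bash
cat > obs.py <<'E'
from fit import *
import pickle
np.set_printoptions(precision=4,suppress=True)
L=lambda n:pickle.load(open(n+'.pkl','rb'))
w1,w2,w3=L('w1'),L('w2'),L('w3')
f=lambda d,k,o:{n:(u/k+o[0],v/k+o[1]) for n,(u,v) in d.items()}
F2=f({'bnr':(135,425),'bfr':(575,440),'sil':(201,376),'sir':(517,388),'sol':(200,421),'sor':(515,433),'fol':(577,400),'fil':(535,397),'foh':(612,10),'fih':(563,5),'c0':(242,299),'c1':(463,77)},2.6,(150,0))
B2=f({'f01':(366,113),'f00':(353,370),'wi1':(546,95),'wo1':(573,98),'wi0':(524,388),'wo0':(548,386)},2.6,(150,0))
F3=f({'bfr':(537,433),'sil':(57,371),'sir':(450,367),'sol':(63,431),'sor':(449,428),'fol':(527,380),'fil':(469,380),'c0':(102,274)},2.5,(100,0))
B3=f({'f01':(234,29),'f00':(243,353),'wi0':(422,367),'wo0':(455,367)},2.5,(100,0))
P=f({'a':(165,514),'b':(518,420),'c':(435,47),'d':(65,147),'h0':(203,460),'h1':(393,107),'g1':(274,170),'g0':(327,390)},3.5,(210,20))
E
python3 - <<'E'
from obs import *
for fz in(0,1):
  print('fix3',*fit([(w3,F3)],FIX,[.478,.2,0],freez=fz))
  print('br3',*fit([(w3,B3)],BR,[.51,.19,0],.012,freez=fz))
  print('fix',fit([(w2,F2),(w3,F3)],FIX,[.478,.2,0],freez=fz)[0])
  print('br',fit([(w2,B2),(w3,B3)],BR,[.51,.19,0],.012,freez=fz)[0])
# two-view height checks
for k in ('wi0','wo0','f00','f01'): print(k,*tri([(w2,B2[k]),(w3,B3[k])]))
for k in ('c0','fil','sir','bfr'): print(k,*tri([(w2,F2[k]),(w3,F3[k])]))
E
```

```text
fix3 [ 0.4805  0.2033 -0.0362] {'bfr': [1.2, 0.7], 'sil': [-1.7, -0.3], 'sir': [0.7, -0.7], 'sol': [-1.6, 0.1], 'sor': [1.3, -0.4], 'fol': [1.0, 0.2], 'fil': [-0.6, 0.3], 'c0': [-0.8, 0.3]}
br3 [ 0.5127  0.1858 -0.055 ] {'f01': [-0.9, -2.2], 'f00': [-0.3, -0.0], 'wi0': [-0.0, 0.4], 'wo0': [1.5, 0.6]}
fix [ 0.4807  0.2033 -0.0382]
br [ 0.5124  0.1854 -0.0466]
fix3 [ 0.4801  0.2029 -0.0361 -0.0038] {'bfr': [0.2, 0.4], 'sil': [-0.3, -0.2], 'sir': [0.1, -0.6], 'sol': [-0.2, -0.2], 'sor': [0.7, -0.6], 'fol': [0.0, 0.1], 'fil': [-1.3, 0.3], 'c0': [0.4, 0.9]}
br3 [ 0.512   0.1856 -0.0548  0.0067] {'f01': [-0.2, -0.0], 'f00': [0.4, -0.2], 'wi0': [-0.7, 0.0], 'wo0': [0.5, 0.2]}
fix [ 0.4807  0.2033 -0.0396 -0.0032]
br [ 0.5125  0.1855 -0.0505  0.0081]
wi0 [0.5351 0.135  0.0763] [0.000143156628141111, 0.00014315662814106135]
wo0 [0.5439 0.135  0.0748] [0.0004159508526298632, 0.000415950852629812]
f00 [0.4755 0.1375 0.0234] [0.0003755489177076694, 0.000375548917707668]
f01 [0.4804 0.2366 0.0192] [0.00022976264387279829, 0.0002297626438727782]
c0 [0.4306 0.1654 0.0188] [2.498554420418483e-05, 2.4985544204135923e-05]
fil [0.5482 0.127  0.0324] [0.00027249653582694824, 0.00027249653582689463]
sir [0.5424 0.1302 0.0241] [0.00013906661906622377, 0.00013906661906618677]
bfr [0.5712 0.1058 0.009 ] [0.0007113839035093906, 0.0007113839035094007]
```

```bash
python3 - <<'E'
from plan import *
p,y=plan([.5403,.0899,.1798],1.5287,[.5425,.184,.12],1.525,0.6)
plan(p,y,[.5425,.184,.058],1.525,0.5)
E
```

```text
[[0.6,0.78,-0.01,0.5,0.01],[0.6,0.79,-0.02,0.5,0.01],[0.6,0.78,-0.02,0.5,0.01],[0.6,0.79,-0.01,0.5,0.01],[0.6,0.78,-0.02,0.49,0.01],[0.6,0.79,-0.02,0.5,0.0]]
end [0.5424 0.1841 0.12  ] 1.5252 n 6
[[0.5,-0.0,0.0,0.77,0.0],[0.5,-0.0,0.0,0.78,0.0],[0.5,-0.0,0.0,0.77,0.0],[0.5,-0.0,0.0,0.78,0.0]]
end [0.5424 0.1841 0.058 ] 1.5252 n 4
```

Request:
jog_arm --motion '[[[0.6, 0.78, -0.02, 0.5, 0.01], [0.6, 0.78, -0.02, 0.5, 0.01], [0.6, 0.78, -0.02, 0.5, 0.01], [0.6, 0.78, -0.02, 0.5, 0.01], [0.6, 0.78, -0.02, 0.5, 0.01], [0.6, 0.78, -0.02, 0.5, 0], [0.5, 0, 0, 0.78, 0], [0.5, 0, 0, 0.77, 0], [0.5, 0, 0, 0.78, 0], [0.5, 0, 0, 0.77, 0]]]'

```text
time_s: 9.6
tool_pos: [0.542, 0.1833, 0.0568]
ee_rot: [[0.046, 0.999, -0.0], [0.999, -0.046, -0.0], [-0.0, -0.0, -1.0]]
ft_force: [-0.5, -0.7, -0.5]
grip_width: 0.0463
```

```bash
python3 - <<'E'
from h import *
np.set_printoptions(precision=4,suppress=True)
c=cap('wrist','w4')
s=robot.get_state();print(s['time_s'],s['tool_pos'],s['ee_rot'],s['grip_width'],s['ft_force'])
E
```

```text
9.65 [0.5406 0.183  0.0545] [[ 0.0457  0.999  -0.0033]
 [ 0.999  -0.0457 -0.0009]
 [-0.001  -0.0033 -1.    ]] 0.0460936268356558 [-2.3842 -0.0416 -1.6319]
```

View pics/w4.png

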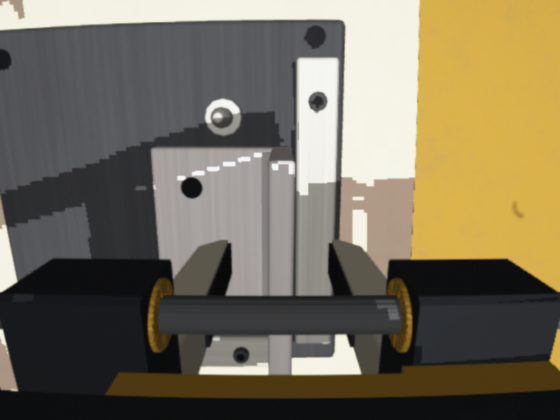

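The wall sits centred between the fingers at (282,230) px, so I'll close on it.

Request:
jog_arm --motion '[[[0, 0, 0, 0, 0], [0, 0, 0, 0, 0], [0, 0, 0, 0, 0], [0, 0, 0, 0, 0]]]' --newtons 40

```text
time_s: 10.15
tool_pos: [0.5425, 0.184, 0.0586]
ee_rot: [[0.045, 0.999, 0.001], [0.999, -0.045, 0.0], [0.0, 0.001, -1.0]]
ft_force: [-0.2, -0.2, -0.7]
grip_width: 0.0113
```

```bash
python3 - <<'E'
from plan import *
p,y=plan([.5425,.184,.058],1.5255,[.54,.184,.115],1.5255,0)
p,y=plan(p,y,[.4943,.1417,.115],-.039,0)
plan(p,y,[.4943,.1417,.066],-.039,0)
E
```

```text
[[0,-0.0,-0.04,-0.95,-0.0],[0,-0.0,-0.04,-0.95,-0.0],[0,-0.01,-0.04,-0.95,-0.0]]
end [0.5401 0.1839 0.115 ] 1.5255 n 3
[[0,-0.1,-0.1,-0.0,0.97],[0,-0.1,-0.09,-0.0,0.97],[0,-0.11,-0.08,-0.0,0.97],[0,-0.11,-0.07,-0.0,0.97],[0,-0.12,-0.07,-0.0,0.98],[0,-0.12,-0.06,-0.0,0.97],[0,-0.13,-0.05,-0.0,0.98],[0,-0.13,-0.04,-0.0,0.97],[0,-0.13,-0.03,-0.0,0.98],[0,-0.13,-0.02,-0.0,0.97]]
[[0,-0.13,-0.01,-0.0,0.98],[0,-0.14,-0.0,-0.0,0.97],[0,-0.14,0.0,-0.0,0.98],[0,-0.13,0.01,-0.0,0.97],[0,-0.13,0.02,-0.0,0.98],[0,-0.13,0.03,-0.0,0.97],[0,-0.13,0.04,-0.0,0.98],[0,-0.13,0.05,-0.0,0.97],[0,-0.12,0.06,-0.0,0.98],[0,-0.12,0.07,-0.0,0.97]]
[[0,-0.11,0.07,-0.0,0.98],[0,-0.11,0.08,-0.0,0.97],[0,-0.1,0.09,-0.0,0.98]]
end [0.4943 0.1418 0.115 ] -0.039 n 23
[[0,-0.0,0.0,0.82,-0.0],[0,-0.0,0.0,0.82,-0.0],[0,-0.0,0.0,0.81,-0.0]]
end [0.4943 0.1418 0.066 ] -0.039 n 3
```

Request:
jog_arm --motion '[[[0, 0, 0, 0, 0], [0, 0, -0.04, -0.95, 0], [0, 0, -0.04, -0.95, 0], [0, 0, -0.04, -0.95, 0]]]'

```text
time_s: 10.65
tool_pos: [0.54, 0.1841, 0.1171]
ee_rot: [[0.045, 0.999, 0.001], [0.999, -0.045, 0.0], [0.0, 0.001, -1.0]]
ft_force: [-0.3, 0.6, -1.9]
grip_width: 0.0098
```

Request:
jog_arm --motion '[[[0, -0.1, -0.1, 0, 0.97], [0, -0.1, -0.09, 0, 0.97], [0, -0.11, -0.08, 0, 0.97], [0, -0.11, -0.07, 0, 0.97], [0, -0.12, -0.07, 0, 0.98], [0, -0.12, -0.06, 0, 0.97], [0, -0.13, -0.05, 0, 0.98], [0, -0.13, -0.04, 0, 0.97], [0, -0.13, -0.03, 0, 0.98], [0, -0.13, -0.02, 0, 0.97]]]'

```text
time_s: 11.9
tool_pos: [0.5201, 0.1656, 0.1164]
ee_rot: [[0.664, 0.748, 0.001], [0.748, -0.664, 0.0], [0.001, 0.001, -1.0]]
ft_force: [-0.7, 0.5, -1.9]
grip_width: 0.0096
```

Request:
jog_arm --motion '[[[0, -0.13, -0.01, 0, 0.98], [0, -0.14, 0, 0, 0.97], [0, -0.14, 0, 0, 0.98], [0, -0.13, 0.01, 0, 0.97], [0, -0.13, 0.02, 0, 0.98], [0, -0.13, 0.03, 0, 0.97], [0, -0.13, 0.04, 0, 0.98], [0, -0.13, 0.05, 0, 0.97], [0, -0.12, 0.06, 0, 0.98], [0, -0.12, 0.07, 0, 0.97]]]'

```text
time_s: 13.15
tool_pos: [0.5001, 0.1473, 0.1164]
ee_rot: [[0.987, 0.163, 0.001], [0.163, -0.987, 0.0], [0.001, -0.0, -1.0]]
ft_force: [0.6, 0.2, -2.7]
grip_width: 0.0097
```

Request:
jog_arm --motion '[[[0, -0.11, 0.07, 0, 0.98], [0, -0.11, 0.08, 0, 0.97], [0, -0.1, 0.09, 0, 0.98], [0, 0, 0, 0, 0]]]'

```text
time_s: 13.65
tool_pos: [0.4942, 0.1418, 0.1162]
ee_rot: [[0.999, -0.038, 0.001], [-0.038, -0.999, 0.0], [0.001, -0.0, -1.0]]
ft_force: [-0.4, -0.5, -2.2]
grip_width: 0.0098
```

```bash
python3 - <<'E'
from h import *
import pickle
np.set_printoptions(precision=4,suppress=True)
c=cap('wrist','w5');pickle.dump(c,open('w5.pkl','wb'))
s=robot.get_state();print(s['time_s'],s['tool_pos'],s['ee_rot'],s['grip_width'],s['ft_force'],s['qpos'])
t=cap('top','t5');pickle.dump(t,open('t5.pkl','wb'))
a=cv2.imread('pics/t5.png');cv2.imwrite('pics/t5c.png',cv2.resize(a[170:270,130:270],None,fx=5,fy=5,interpolation=cv2.INTER_CUBIC))
E
```

```text
13.7 [0.4943 0.1419 0.1161] [[ 0.9993 -0.0373  0.0012]
 [-0.0373 -0.9993  0.0002]
 [ 0.0012 -0.0003 -1.    ]] 0.00995183719635629 [ 0.2031  0.5177 -2.5754] [ 0.1798 -0.0091  1.8609  0.      1.2885  1.7879]
```

View pics/w5.png

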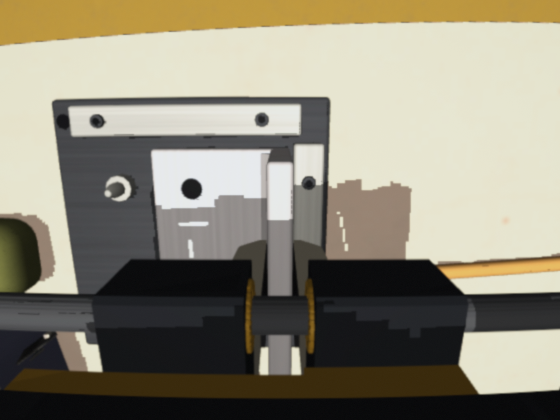

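View pics/t5c.png

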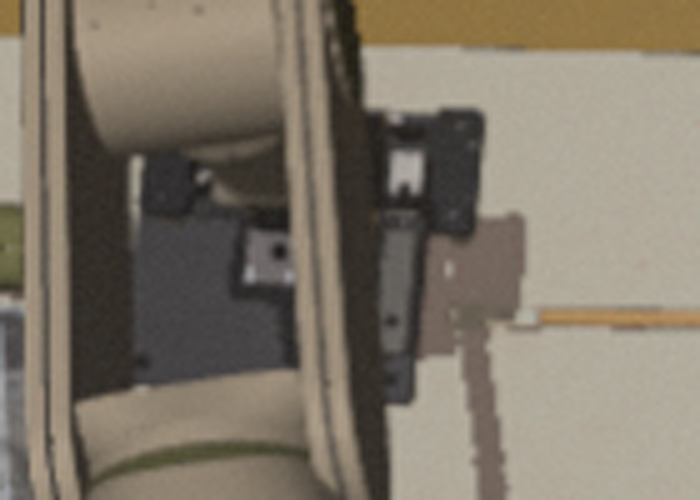

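```bash
python3 - <<'E'
import cv2
a=cv2.imread('pics/w5.png');cv2.imwrite('pics/w5c.png',cv2.resize(a[85:265,45:345],None,fx=2.6,fy=2.6,interpolation=cv2.INTER_CUBIC))
E
```

```text
(no output)
```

View pics/w5c.png

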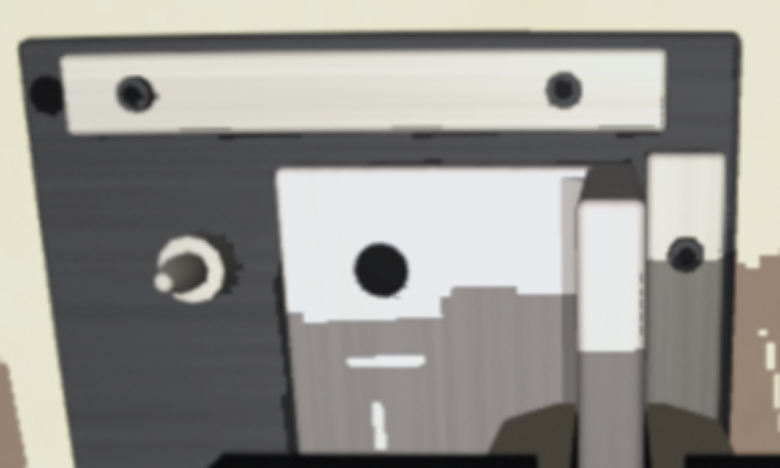

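```bash
cat >> obs.py <<'E'
FIX['bfl']=(95,95,12)
E
python3 - <<'E'
from obs import *
w5=L('w5')
F5=f({'bfl':(22,42),'bfr':(738,36),'foh':(62,57),'fol':(664,52),'fih':(70,133),'fil':(662,129),'c1':(191,269),'sir':(648,154),'sor':(724,154)},2.6,(45,85))
B5=f({'f01':(277,170),'wi1':(579,201),'wo1':(643,201)},2.6,(45,85))
for fz in (0,1):
  print(*fit([(w5,F5)],FIX,[.48,.2,0],freez=fz))
  print(*fit([(w5,B5)],BR,[.49,.17,-1.61],.0695,freez=fz))
x,_=fit([(w2,F2),(w3,F3),(w5,F5)],FIX,[.48,.2,0]);print(x)
b,_=fit([(w5,B5)],BR,[.49,.17,-1.61],.0695)
R=lambda a:np.array([[np.cos(a),-np.sin(a)],[np.sin(a),np.cos(a)]])
cor=x[:2]+R(x[2])@[.07,-.07]
heel=b[:2]+R(b[2])@[.035,.05]
print('corner',cor,'heel rel',R(-x[2])@(heel-cor),'yawerr',b[2]+np.pi/2-x[2])
E
```

```text
[ 0.4796  0.2032 -0.0389] {'bfl': [-5.0, -1.1], 'bfr': [2.5, -1.9], 'foh': [-2.8, -0.3], 'fol': [1.7, -1.0], 'fih': [-2.3, 2.1], 'fil': [2.1, 1.9], 'c1': [-0.6, 1.3], 'sir': [-0.5, 0.3], 'sor': [1.7, 0.3]}
[ 0.495   0.1709 -1.6067] {'f01': [-1.4, 0.1], 'wi1': [-0.4, 0.1], 'wo1': [2.7, -0.0]}
[ 0.4795  0.2041 -0.0411 -0.0048] {'bfl': [-1.8, -1.0], 'bfr': [0.4, -1.1], 'foh': [0.2, -0.3], 'fol': [0.1, -0.3], 'fih': [0.6, 1.5], 'fil': [0.4, 1.9], 'c1': [1.1, -0.1], 'sir': [-2.0, 0.1], 'sor': [-0.5, 0.2]}
[ 0.4946  0.1715 -1.6091  0.0657] {'f01': [0.2, -0.0], 'wi1': [-1.4, 0.0], 'wo1': [0.9, -0.0]}
[ 0.4802  0.2033 -0.0378]
corner [0.5475 0.1307] heel rel [-0.0039  0.0033] yawerr 0.0018988206018931905
```

Request:
jog_arm --motion '[[[0, 0, 0, 0.9, 0], [0, 0, 0, 0.9, 0], [0, 0, 0, 0.8, 0], [0, 0, 0, 0.2, 0], [0, 0, 0, 0, 0]]]'

```text
time_s: 14.38
tool_pos: [0.4932, 0.1417, 0.0584]
ee_rot: [[0.999, -0.038, -0.002], [-0.038, -0.999, -0.0], [-0.002, 0.0, -1.0]]
ft_force: [-3.2, -1.4, 2.8]
grip_width: 0.0102
```

Request:
jog_arm --motion '[[[0, 0, 0.06, 0, 0], [0, 0, 0.06, 0, 0], [0, 0, 0.06, 0, 0], [0, 0, 0, 0, 0]]]'

```text
time_s: 14.88
tool_pos: [0.4937, 0.1382, 0.0588]
ee_rot: [[0.999, -0.039, -0.0], [-0.039, -0.999, 0.0], [-0.0, -0.0, -1.0]]
ft_force: [0.1, 0.5, -3.0]
grip_width: 0.0097
```

Request:
jog_arm --motion '[[[0, 0.06, 0, 0, 0], [0, 0.06, 0, 0, 0], [0, 0.06, 0, 0, 0], [0, 0, 0, 0, 0]]]'

```text
time_s: 15.38
tool_pos: [0.4976, 0.1381, 0.0591]
ee_rot: [[0.999, -0.039, 0.0], [-0.039, -0.999, -0.0], [0.0, -0.0, -1.0]]
ft_force: [0.4, 0.1, -3.1]
grip_width: 0.0096
```

Request:
jog_arm --motion '[[[0, 0, 0, 0.06, 0], [0, 0, 0, 0, 0]]]'

```text
time_s: 15.62
tool_pos: [0.4977, 0.1381, 0.0584]
ee_rot: [[0.999, -0.039, 0.001], [-0.039, -0.999, -0.0], [0.001, 0.0, -1.0]]
ft_force: [-1.1, -0.2, 5.1]
grip_width: 0.0098
```

Request:
jog_arm --motion '[[[0, 0, 0.05, 0, 0], [0, 0, 0.05, 0, 0], [0, 0, 0, 0, 0]]]'

```text
time_s: 16.0
tool_pos: [0.4977, 0.1379, 0.0585]
ee_rot: [[0.999, -0.039, 0.001], [-0.039, -0.999, 0.003], [0.001, -0.003, -1.0]]
ft_force: [-1.4, 8.6, 3.7]
grip_width: 0.0096
```

Request:
jog_arm --motion '[[[0, 0.06, 0, 0, 0], [0, 0.06, 0, 0, 0], [0, 0, 0, 0, 0]]]'

```text
time_s: 16.38
tool_pos: [0.4979, 0.1378, 0.0584]
ee_rot: [[0.999, -0.038, -0.004], [-0.038, -0.999, 0.003], [-0.004, -0.003, -1.0]]
ft_force: [-15.5, 8.0, 16.1]
grip_width: 0.0098
```

Request:
jog_arm --motion '[[[0, -0.08, -0.05, 0, 0], [0, 0, 0, 0, 0], [0.4, 0, 0, 0, 0], [0.4, 0, 0, 0, 0], [0.4, 0, 0, 0, 0]]]'

```text
time_s: 17.0
tool_pos: [0.4982, 0.1369, 0.0577]
ee_rot: [[0.999, -0.039, 0.0], [-0.039, -0.999, -0.0], [0.0, 0.0, -1.0]]
ft_force: [-0.7, -0.1, 0.2]
grip_width: 0.0348
```

Request:
jog_arm --motion '[[[0.5, 0, 0, -0.5, 0], [0.5, -0.1, 0, -1, 0], [0.5, -0.3, 0, -1, 0], [0.5, -0.4, 0, -1, 0], [0.5, -0.4, 0, -0.9, 0]]]'

```text
time_s: 17.62
tool_pos: [0.4743, 0.138, 0.1474]
ee_rot: [[0.999, -0.039, 0.001], [-0.039, -0.999, 0.0], [0.001, -0.0, -1.0]]
ft_force: [-0.5, -0.2, -0.1]
grip_width: 0.0461
```

```bash
python3 - <<'E'
from h import *
import pickle
np.set_printoptions(precision=4,suppress=True)
c=cap('wrist','w6');pickle.dump(c,open('w6.pkl','wb'))
s=robot.get_state();print(s['time_s'],s['tool_pos'],s['ee_rot'],s['grip_width'],s['ft_force'])
a=cv2.imread('pics/w6.png');cv2.imwrite('pics/w6c.png',cv2.resize(a[30:270,110:410],None,fx=2.5,fy=2.5,interpolation=cv2.INTER_CUBIC))
E
```

```text
17.675 [0.4749 0.1384 0.1499] [[ 0.9992 -0.0386  0.0038]
 [-0.0386 -0.9993  0.0008]
 [ 0.0038 -0.0009 -1.    ]] 0.046072608696790626 [1.7997 1.0218 1.5073]
```

View pics/w6c.png

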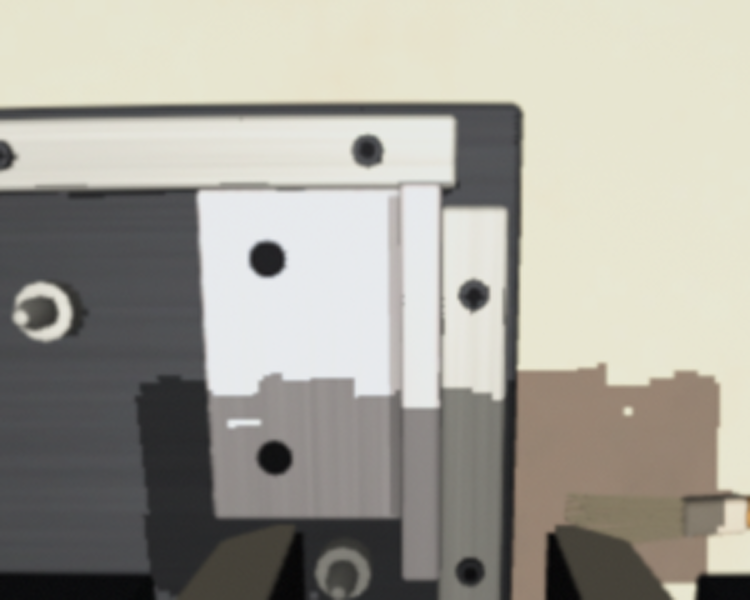

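The bracket lies snug in the corner: foot corner at crop (199,192) on the far-fence edge, wall (403–439, 184–578) along the side fence. I'll check that with numbers and plan the plate pick.

```bash
python3 - <<'E'
from obs import *
from plan import *
w6=L('w6')
F6=f({'bfr':(521,106),'fol':(455,117),'fil':(453,187),'sir':(442,208),'sor':(506,208),'c1':(44,311),'c0':(342,573)},2.5,(110,30))
B6=f({'f01':(199,192),'f00':(216,517),'wi1':(403,184),'wo1':(439,184),'wi0':(403,578),'wo0':(438,578)},2.5,(110,30))
R=lambda a:np.array([[np.cos(a),-np.sin(a)],[np.sin(a),np.cos(a)]])
for fz in (0,1):
  x,r=fit([(w6,F6)],FIX,[.48,.2,0],freez=fz);print(x,r)
  b,r=fit([(w6,B6)],BR,[.49,.17,-1.61],.012,freez=fz);print(b,r)
  cor=x[:2]+R(x[2])@[.07,-.07];heel=b[:2]+R(b[2])@[.035,.05]
  print('corner',cor,'heel rel',R(-x[2])@(heel-cor),'yawerr',b[2]+np.pi/2-x[2])
# plate in w1 without grip ends z-shift
p,r=fit([(w1,{k:v for k,v in P.items()})],PL,[.456,-.19,.26]);print('plate',p)
p,y=plan([.4743,.138,.152],-.0387,[.456,-.195,.13],1.5708+.26,.6)
plan(p,y,[.456,-.195,.05],1.5708+.26,.5)
E
```

```text
[ 0.4797  0.2039 -0.041 ] {'bfr': [0.7, -1.3], 'fol': [0.3, -0.6], 'fil': [0.9, 0.9], 'sir': [-1.9, -0.3], 'sor': [0.8, -0.2], 'c1': [-1.6, 0.8], 'c0': [-0.6, 1.0]}
[ 0.4988  0.1671 -1.6128] {'f01': [-1.0, -1.6], 'f00': [-0.8, 0.9], 'wi1': [-0.6, -0.8], 'wo1': [2.2, -0.7], 'wi0': [-0.1, 2.0], 'wo0': [1.4, 2.0]}
corner [0.5467 0.131 ] heel rel [ 0.0006 -0.001 ] yawerr -0.0010089449827841643
[ 0.4796  0.2039 -0.0413 -0.0033] {'bfr': [0.2, -0.7], 'fol': [0.1, -0.0], 'fil': [0.6, 1.1], 'sir': [-2.0, -0.1], 'sor': [0.3, -0.0], 'c1': [0.1, 0.4], 'c0': [-0.3, -0.5]}
[ 0.4982  0.1676 -1.6098  0.0074] {'f01': [-0.3, -0.5], 'f00': [0.1, -0.2], 'wi1': [-1.4, 0.3], 'wo1': [1.0, 0.3], 'wi0': [-0.4, -0.0], 'wo0': [0.8, -0.1]}
corner [0.5466 0.1311] heel rel [ 0.0002 -0.0004] yawerr 0.0023036072237206315
plate [ 0.4559 -0.1892  0.2599]
[[0.6,-0.01,0.62,0.04,-0.99],[0.6,-0.05,0.62,0.04,-0.99],[0.6,-0.1,0.61,0.04,-0.99],[0.6,-0.14,0.6,0.04,-0.99],[0.6,-0.18,0.59,0.04,-0.99],[0.6,-0.22,0.58,0.04,-0.99],[0.6,-0.26,0.56,0.04,-0.99],[0.6,-0.3,0.54,0.04,-0.99],[0.6,-0.33,0.52,0.04,-0.99],[0.6,-0.37,0.5,0.04,-0.99]]
[[0.6,-0.4,0.47,0.04,-0.99],[0.6,-0.43,0.44,0.04,-0.99],[0.6,-0.46,0.41,0.04,-0.99],[0.6,-0.49,0.38,0.04,-0.99],[0.6,-0.51,0.34,0.04,-0.99],[0.6,-0.54,0.31,0.04,-0.99],[0.6,-0.56,0.27,0.04,-0.99],[0.6,-0.57,0.23,0.04,-0.99],[0.6,-0.59,0.19,0.04,-1.0],[0.6,-0.6,0.15,0.04,-0.99]]
[[0.6,-0.61,0.1,0.04,-1.0],[0.6,-0.61,0.06,0.04,-0.99],[0.6,-0.62,0.02,0.04,-1.0],[0.6,-0.61,-0.02,0.05,-0.99],[0.6,-0.61,-0.06,0.04,-1.0],[0.6,-0.61,-0.11,0.05,-0.99],[0.6,-0.6,-0.15,0.04,-1.0]]
end [ 0.456  -0.1951  0.13  ] 1.8309 n 27
[[0.5,0.0,-0.0,0.8,0.0],[0.5,0.0,-0.0,0.8,0.0],[0.5,0.0,-0.0,0.8,0.0],[0.5,0.0,-0.0,0.8,0.0],[0.5,0.0,-0.0,0.8,0.0]]
end [ 0.456  -0.1951  0.05  ] 1.8309 n 5
```

```bash
python3 - <<'E'
from plan import *
plan([.4743,.138,.152],-.0387,[.476,-.265,.18],1.5708+.26,.6)
E
```

```text
[[0.6,0.03,0.75,-0.05,-0.99],[0.6,-0.02,0.75,-0.05,-0.99],[0.6,-0.07,0.74,-0.05,-0.99],[0.6,-0.12,0.74,-0.05,-0.99],[0.6,-0.17,0.73,-0.05,-0.99],[0.6,-0.22,0.71,-0.05,-0.99],[0.6,-0.27,0.69,-0.05,-0.99],[0.6,-0.32,0.67,-0.05,-0.99],[0.6,-0.36,0.65,-0.05,-0.99],[0.6,-0.41,0.62,-0.05,-0.99]]
[[0.6,-0.45,0.6,-0.05,-0.99],[0.6,-0.49,0.56,-0.05,-0.99],[0.6,-0.53,0.53,-0.05,-0.99],[0.6,-0.56,0.49,-0.05,-0.99],[0.6,-0.6,0.45,-0.05,-0.99],[0.6,-0.63,0.41,-0.05,-0.99],[0.6,-0.65,0.36,-0.05,-0.99],[0.6,-0.68,0.32,-0.05,-0.99],[0.6,-0.7,0.27,-0.06,-1.0],[0.6,-0.71,0.22,-0.05,-0.99]]
[[0.6,-0.73,0.17,-0.06,-1.0],[0.6,-0.73,0.12,-0.05,-0.99],[0.6,-0.74,0.07,-0.06,-1.0],[0.6,-0.75,0.02,-0.05,-0.99],[0.6,-0.74,-0.04,-0.06,-1.0],[0.6,-0.74,-0.09,-0.05,-0.99],[0.6,-0.73,-0.14,-0.06,-1.0]]
end [ 0.476  -0.2649  0.18  ] 1.8309 n 27
```

Request:
jog_arm --motion '[[[0.6, 0.03, 0.75, -0.05, -0.99], [0.6, -0.02, 0.75, -0.05, -0.99], [0.6, -0.07, 0.74, -0.05, -0.99], [0.6, -0.12, 0.74, -0.05, -0.99], [0.6, -0.17, 0.73, -0.05, -0.99], [0.6, -0.22, 0.71, -0.05, -0.99], [0.6, -0.27, 0.69, -0.05, -0.99], [0.6, -0.32, 0.67, -0.05, -0.99], [0.6, -0.36, 0.65, -0.05, -0.99], [0.6, -0.41, 0.62, -0.05, -0.99]]]'

```text
time_s: 18.92
tool_pos: [0.475, -0.0118, 0.1561]
ee_rot: [[0.793, 0.609, 0.0], [0.609, -0.793, -0.0], [0.0, 0.0, -1.0]]
ft_force: [0.0, -0.5, -0.2]
grip_width: 0.0558
```

Request:
jog_arm --motion '[[[0.6, -0.45, 0.6, -0.05, -0.99], [0.6, -0.49, 0.56, -0.05, -0.99], [0.6, -0.53, 0.53, -0.05, -0.99], [0.6, -0.56, 0.49, -0.05, -0.99], [0.6, -0.6, 0.45, -0.05, -0.99], [0.6, -0.63, 0.41, -0.05, -0.99], [0.6, -0.65, 0.36, -0.05, -0.99], [0.6, -0.68, 0.32, -0.05, -0.99], [0.6, -0.7, 0.27, -0.06, -1], [0.6, -0.71, 0.22, -0.05, -0.99]]]'

```text
time_s: 20.18
tool_pos: [0.4756, -0.1614, 0.1663]
ee_rot: [[0.222, 0.975, 0.0], [0.975, -0.222, -0.0], [-0.0, 0.0, -1.0]]
ft_force: [-0.0, 0.7, -0.8]
grip_width: 0.0557
```

Request:
jog_arm --motion '[[[0.6, -0.73, 0.17, -0.06, -1], [0.6, -0.73, 0.12, -0.05, -0.99], [0.6, -0.74, 0.07, -0.06, -1], [0.6, -0.75, 0.02, -0.05, -0.99], [0.6, -0.74, -0.04, -0.06, -1], [0.6, -0.74, -0.09, -0.05, -0.99], [0.6, -0.73, -0.14, -0.06, -1], [0.6, 0, 0, 0, 0]]]'

```text
time_s: 21.18
tool_pos: [0.4758, -0.2658, 0.174]
ee_rot: [[-0.255, 0.967, 0.0], [0.967, 0.255, -0.0], [-0.0, 0.0, -1.0]]
ft_force: [0.0, 0.2, -0.1]
grip_width: 0.0558
```

```bash
python3 - <<'E'
from h import *
import pickle
np.set_printoptions(precision=4,suppress=True)
c=cap('wrist','w7');pickle.dump(c,open('w7.pkl','wb'))
print([(np.round(d['uv'],1).tolist(),round(d['confidence'],2)) for d in robot.place_of('plate_grip','wrist')[:4]])
s=robot.get_state();print(s['time_s'],s['tool_pos'],s['ee_rot'],s['grip_width'],s['ft_force'])
a=cv2.imread('pics/w7.png');cv2.imwrite('pics/w7c.png',cv2.resize(a[0:240,130:430],None,fx=2.5,fy=2.5,interpolation=cv2.INTER_CUBIC))
E
```

```text
[([281.2, 97.5], 0.84)]
21.275 [ 0.4758 -0.2647  0.1738] [[-0.2553  0.9669 -0.    ]
 [ 0.9669  0.2553  0.0003]
 [ 0.0003  0.0001 -1.    ]] 0.05556092279289638 [0.2176 0.1289 0.8276]
```

View pics/w7c.png

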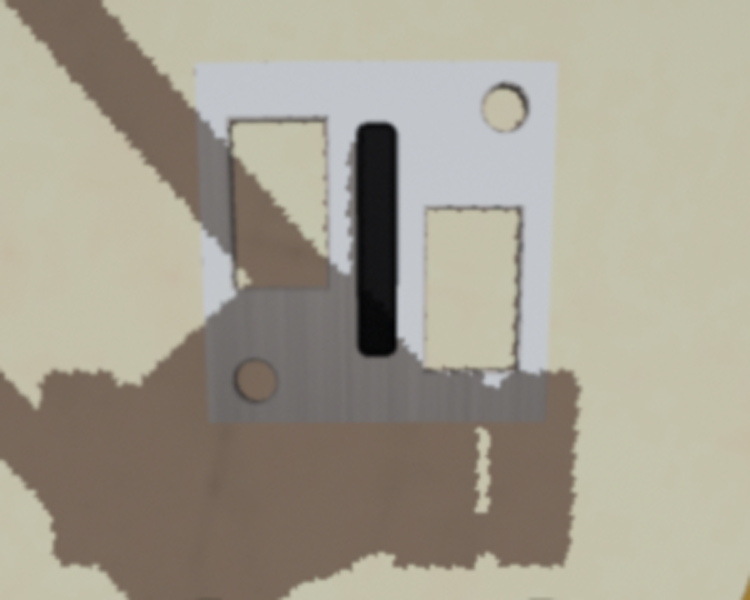

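```bash
python3 - <<'E'
from obs import *
from plan import *
w7=L('w7')
P7=f({'a':(209,422),'b':(546,418),'c':(557,63),'d':(196,64),'h0':(256,381),'h1':(505,107),'g1':(377,125),'g0':(377,355)},2.5,(130,0))
for fz in(0,1):
  print(*fit([(w7,P7)],PL,[.456,-.19,.26],freez=fz))
  print(fit([(w7,P7),(w1,P)],PL,[.456,-.19,.26],freez=fz)[0])
for k in P7: print(k,*tri([(w1,P[k]),(w7,P7[k])]))
m=lambda q:((q['g0'][0]+q['g1'][0])/2,(q['g0'][1]+q['g1'][1])/2)
print('mid',*tri([(w1,m(P)),(w7,m(P7))]))
p,y=plan([.4758,-.2647,.1738],1.8289,[.456,-.189,.10],1.8309,.4)
plan(p,y,[.456,-.189,.042],1.8309,.4)
E
```

```text
[ 0.456  -0.1891  0.262 ] {'a': [-0.1, 0.4], 'b': [0.1, 1.5], 'c': [0.6, -0.9], 'd': [-0.8, -0.7], 'h0': [0.1, -0.0], 'h1': [-0.2, 0.5], 'g1': [-0.1, -2.1], 'g0': [0.3, 1.3]}
[ 0.456  -0.1892  0.2612]
[ 0.456  -0.189   0.2622 -0.0026] {'a': [0.5, -0.2], 'b': [-0.4, 0.8], 'c': [-0.0, -0.4], 'd': [-0.2, -0.1], 'h0': [0.5, -0.5], 'h1': [-0.6, 0.9], 'g1': [-0.1, -1.7], 'g0': [0.3, 0.8]}
[ 0.456  -0.189   0.2613 -0.0029]
a [ 0.415  -0.2598  0.0059] [3.7903087950073405e-05, 3.790308795002379e-05]
b [ 0.5299 -0.2304 -0.0097] [0.00011429164805285966, 0.00011429164805295905]
c [ 0.4963 -0.1196  0.0087] [0.00013625933290391557, 0.00013625933290378588]
d [ 0.3857 -0.1483  0.0056] [0.00014990999336914575, 0.00014990999336921947]
h0 [ 0.4269 -0.243  -0.0008] [0.0001418517909887024, 0.00014185179098870294]
h1 [ 0.4842 -0.1368  0.0093] [7.457162274877937e-05, 7.457162274880551e-05]
g1 [ 0.448  -0.1603  0.0569] [0.0003851458692898918, 0.0003851458692898865]
g0 [ 0.4636 -0.2192  0.0513] [0.0008725168436290323, 0.0008725168436290884]
mid [ 0.4558 -0.1885  0.0422] [4.863665331345781e-06, 4.863665331358072e-06]
[[0.4,0.65,0.0,0.62,-0.0],[0.4,0.65,0.0,0.61,-0.01],[0.4,0.65,0.0,0.62,-0.0],[0.4,0.65,0.0,0.61,-0.01],[0.4,0.66,0.01,0.62,-0.0],[0.4,0.65,0.0,0.61,-0.01]]
end [ 0.456  -0.1891  0.1   ] 1.831 n 6
[[0.4,0.0,0.0,0.97,0.0],[0.4,0.0,0.0,0.97,0.0],[0.4,0.0,0.0,0.96,0.0]]
end [ 0.456  -0.1891  0.042 ] 1.831 n 3
```

Request:
jog_arm --motion '[[[0.5, 0.65, 0, 0.62, 0], [0.45, 0.65, 0, 0.61, 0], [0.4, 0.65, 0, 0.62, -0.01], [0.4, 0.65, 0, 0.61, -0.01], [0.4, 0.65, 0, 0.62, -0.01], [0.4, 0.65, 0, 0.61, 0], [0.4, 0, 0, 0.97, 0], [0.4, 0, 0, 0.97, 0], [0.4, 0, 0, 0.97, 0]]]'

```text
time_s: 22.4
tool_pos: [0.4556, -0.1891, 0.0409]
ee_rot: [[-0.259, 0.966, 0.0], [0.966, 0.259, -0.0], [-0.0, 0.0, -1.0]]
ft_force: [-0.3, -0.3, 0.4]
grip_width: 0.0375
```

Request:
jog_arm --motion '[[[0, 0, 0, 0, 0], [0, 0, 0, 0, 0], [0, 0, 0, 0, 0], [0, 0, 0, 0, 0]]]' --newtons 40

```text
time_s: 22.9
tool_pos: [0.4565, -0.1899, 0.0429]
ee_rot: [[-0.259, 0.966, 0.002], [0.966, 0.259, -0.001], [-0.001, 0.001, -1.0]]
ft_force: [-0.5, 1.1, 4.6]
grip_width: 0.0114
```

```bash
python3 - <<'E'
from plan import *
p,y=plan([.4565,-.1899,.0429],1.8325,[.4565,-.1899,.10],1.8325,0)
p,y=plan(p,y,[.4735,.2078,.15],1.5318,0)
E
```

```text
[[0,0.0,0.0,-0.95,-0.0],[0,0.0,0.0,-0.95,-0.0],[0,0.0,0.0,-0.96,-0.0]]
end [ 0.4565 -0.1899  0.1001] 1.8325 n 3
[[0,0.9,0.28,-0.12,0.21],[0,0.91,0.27,-0.12,0.2],[0,0.91,0.26,-0.12,0.21],[0,0.92,0.24,-0.12,0.2],[0,0.92,0.23,-0.12,0.21],[0,0.92,0.22,-0.12,0.2],[0,0.93,0.21,-0.12,0.21],[0,0.93,0.19,-0.12,0.2],[0,0.93,0.18,-0.12,0.21],[0,0.93,0.17,-0.12,0.2]]
[[0,0.94,0.15,-0.12,0.21],[0,0.94,0.14,-0.12,0.2],[0,0.94,0.13,-0.12,0.21],[0,0.94,0.11,-0.12,0.2],[0,0.94,0.1,-0.12,0.21],[0,0.94,0.08,-0.12,0.2],[0,0.94,0.07,-0.11,0.21],[0,0.95,0.06,-0.12,0.2],[0,0.95,0.04,-0.11,0.21],[0,0.95,0.03,-0.12,0.2]]
[[0,0.94,0.02,-0.11,0.21]]
end [0.4735 0.2078 0.1499] 1.5316 n 21
```

Request:
jog_arm --motion '[[[0, 0, 0, 0, 0], [0, 0, 0, -0.95, 0], [0, 0, 0, -0.95, 0], [0, 0, 0, -0.96, 0]]]'

```text
time_s: 23.4
tool_pos: [0.4552, -0.1894, 0.0991]
ee_rot: [[-0.259, 0.966, -0.001], [0.966, 0.259, 0.0], [0.001, -0.001, -1.0]]
ft_force: [-0.7, 0.7, -2.1]
grip_width: 0.0116
```

Request:
jog_arm --motion '[[[0, 0.9, 0.28, -0.12, 0.21], [0, 0.91, 0.27, -0.12, 0.2], [0, 0.91, 0.26, -0.12, 0.21], [0, 0.92, 0.24, -0.12, 0.2], [0, 0.92, 0.23, -0.12, 0.21], [0, 0.92, 0.22, -0.12, 0.2], [0, 0.93, 0.21, -0.12, 0.21], [0, 0.93, 0.19, -0.12, 0.2], [0, 0.93, 0.18, -0.12, 0.21], [0, 0.93, 0.17, -0.12, 0.2]]]'

```text
time_s: 24.65
tool_pos: [0.4632, 0.0005, 0.1227]
ee_rot: [[-0.118, 0.993, -0.001], [0.993, 0.118, 0.0], [0.0, -0.001, -1.0]]
ft_force: [0.6, -0.1, -2.9]
grip_width: 0.0118
```

Request:
jog_arm --motion '[[[0, 0.94, 0.15, -0.12, 0.21], [0, 0.94, 0.14, -0.12, 0.2], [0, 0.94, 0.13, -0.12, 0.21], [0, 0.94, 0.11, -0.12, 0.2], [0, 0.94, 0.1, -0.12, 0.21], [0, 0.94, 0.08, -0.12, 0.2], [0, 0.94, 0.07, -0.11, 0.21], [0, 0.95, 0.06, -0.12, 0.2], [0, 0.95, 0.04, -0.11, 0.21], [0, 0.95, 0.03, -0.12, 0.2]]]'

```text
time_s: 25.9
tool_pos: [0.4712, 0.1898, 0.1462]
ee_rot: [[0.025, 1.0, -0.001], [1.0, -0.025, -0.0], [-0.0, -0.001, -1.0]]
ft_force: [-0.1, 0.8, -2.2]
grip_width: 0.0116
```

Request:
jog_arm --motion '[[[0, 0.94, 0.02, -0.11, 0.21], [0, 0, 0, 0.6, 0], [0, 0, 0, 0.6, 0], [0, 0, 0, 0.6, 0], [0, 0, 0, 0, 0]]]'

```text
time_s: 26.52
tool_pos: [0.4712, 0.2072, 0.1108]
ee_rot: [[0.039, 0.999, -0.003], [0.999, -0.039, -0.001], [-0.001, -0.003, -1.0]]
ft_force: [-0.6, 0.1, -1.8]
grip_width: 0.0114
```

```bash
python3 - <<'E'
from h import *
import pickle
np.set_printoptions(precision=4,suppress=True)
s=robot.get_state();print(s['time_s'],s['tool_pos'],s['ee_rot'],s['grip_width'],s['ft_force'])
c=cap('wrist','w8');pickle.dump(c,open('w8.pkl','wb'))
t=cap('scene','s8');pickle.dump(t,open('s8.pkl','wb'))
a=cv2.imread('pics/w8.png');cv2.imwrite('pics/w8c.png',cv2.resize(a[60:340,110:440],None,fx=2.1,fy=2.1,interpolation=cv2.INTER_CUBIC))
a=cv2.imread('pics/s8.png');cv2.imwrite('pics/s8c.png',cv2.resize(a[140:260,180:320],None,fx=5,fy=5,interpolation=cv2.INTER_CUBIC))
E
```

```text
26.525 [0.4712 0.2072 0.1108] [[ 0.0393  0.9992 -0.0033]
 [ 0.9992 -0.0393 -0.0012]
 [-0.0013 -0.0032 -1.    ]] 0.01140999673723322 [-0.556   0.1315 -1.7855]
```

View pics/w8c.png

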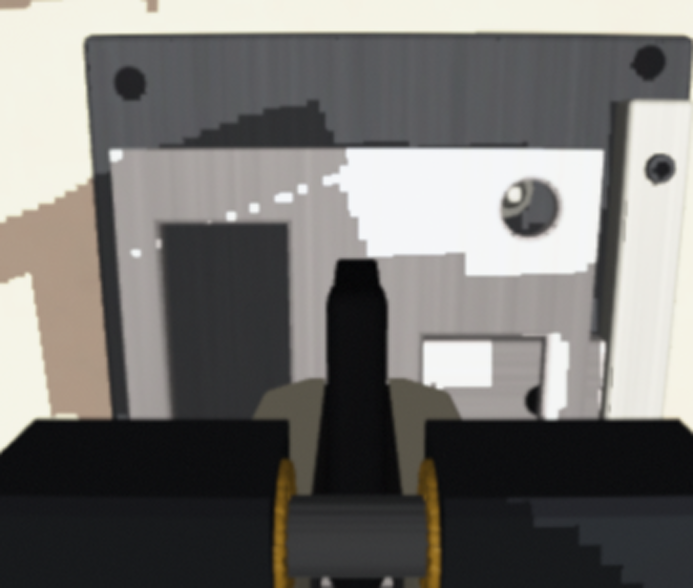

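View pics/s8c.png

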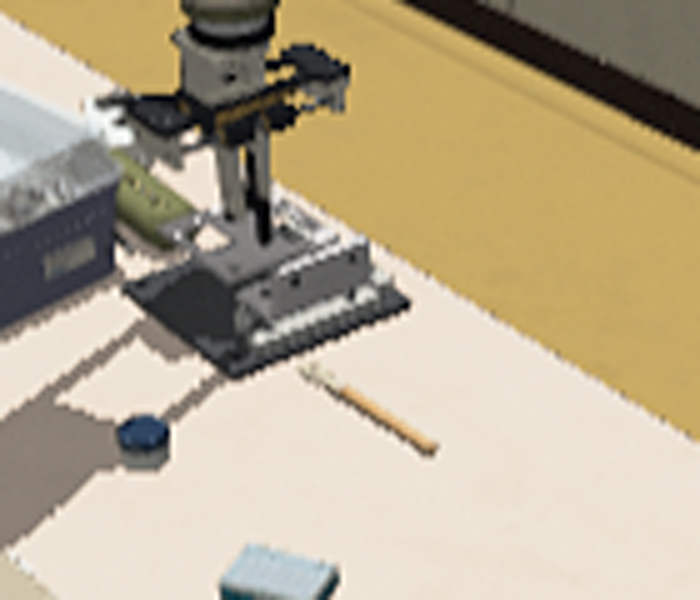

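```bash
python3 - <<'E'
from obs import *
w8=L('w8')
FIX['bnl']=(-95,95,12);FIX['t1']=(35,48,38);PL['h1t']=(41.5,44,6)
F8=f({'bnl':(86,38),'bfl':(692,38),'fih':(631,100),'t1':(514,191)},2.1,(110,60))
P8=f({'c':(603,150),'d':(110,149),'h1t':(530,207)},2.1,(110,60))
R=lambda a:np.array([[np.cos(a),-np.sin(a)],[np.sin(a),np.cos(a)]])
for fz in(0,1):
  x,r=fit([(w8,F8)],FIX,[.48,.2,0],freez=fz);print(x,r)
  p,r=fit([(w8,P8)],PL,[.4735,.2078,-.04],.068,freez=fz);print(p,r)
  h=p[:2]+R(p[2])@[.0415,.044]
  mid=x[:2]+R(x[2])@[-.0065,.004];print('pins mid',mid,'plate - mid',p[:2]-mid)
  t=atz(w8,F8['t1'],.038)[:2];hh=atz(w8,P8['h1t'],.074)[:2];print('tip',t,'hole',hh,'diff',hh-t)
  print(robot.get_state()['tool_pos']) if fz else 0
E
```

```text
[ 0.4805  0.2024 -0.0352] {'bnl': [-4.2, -0.4], 'bfl': [3.3, -1.4], 'fih': [-0.5, 0.3], 't1': [0.5, 3.1]}
[ 0.4705  0.2083 -0.0405] {'c': [0.4, -0.4], 'd': [-0.9, -0.1], 'h1t': [0.3, 0.7]}
pins mid [0.4741 0.2067] plate - mid [-0.0036  0.0016]
tip [0.5168 0.251 ] hole [0.5136 0.2509] diff [-0.0032 -0.0001]
[ 0.4813  0.2027 -0.0361 -0.0061] {'bnl': [0.4, -0.2], 'bfl': [0.8, -0.9], 'fih': [-2.4, -0.0], 't1': [0.0, 1.5]}
[ 0.4706  0.2082 -0.0406  0.0669] {'c': [-0.1, -0.4], 'd': [0.0, -0.1], 'h1t': [0.1, 0.5]}
pins mid [0.475 0.207] plate - mid [-0.0043  0.0013]
tip [0.5168 0.251 ] hole [0.5136 0.2509] diff [-0.0032 -0.0001]
[0.4724 0.2077 0.1126]
```

Request:
jog_arm --motion '[[[0, 0, 0.08, 0.4, 0], [0, 0, 0, 0.4, 0], [0, 0, 0, 0.3, 0], [0, 0, 0, 0, 0], [0, 0, 0, 0, 0]]]'

```text
time_s: 27.25
tool_pos: [0.4741, 0.2081, 0.091]
ee_rot: [[0.039, 0.999, 0.0], [0.999, -0.039, 0.0], [0.0, 0.0, -1.0]]
ft_force: [0.4, -0.1, -2.1]
grip_width: 0.0116
```

```bash
python3 - <<'E'
from h import *
import pickle
np.set_printoptions(precision=4,suppress=True)
s=robot.get_state();print(s['time_s'],s['tool_pos'],s['ee_rot'],s['grip_width'],s['ft_force'])
c=cap('wrist','w9');pickle.dump(c,open('w9.pkl','wb'))
a=cv2.imread('pics/w9.png');cv2.imwrite('pics/w9c.png',cv2.resize(a[60:260,270:440],None,fx=3.0,fy=3.0,interpolation=cv2.INTER_CUBIC))
E
```

```text
27.25 [0.4741 0.2081 0.091 ] [[ 0.0387  0.9993  0.0001]
 [ 0.9993 -0.0387  0.    ]
 [ 0.      0.0001 -1.    ]] 0.01162527570746244 [ 0.4368 -0.1208 -2.1075]
```

View pics/w9c.png

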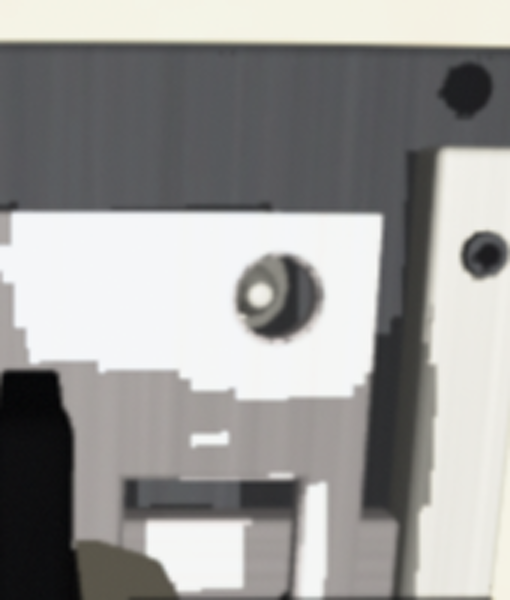

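```bash
python3 - <<'E'
from obs import *
w9=L('w9')
g=lambda u,v:(u/3+270,v/3+60)
zb=.091-.0425
hh=atz(w9,g(279,295),zb+.006)[:2]
print('hole',hh,'tip',atz(w9,g(260,294),.038)[:2],'collar ring',atz(w9,g(258,297),.022)[:2])
E
```

```text
hole [0.5169 0.2521] tip [0.5171 0.2503] collar ring [0.52   0.2477]
```

Request:
jog_arm --motion '[[[0, -0.05, 0, 0.3, 0], [0, 0, 0, 0.3, 0], [0, 0, 0, 0.3, 0], [0, 0, 0, 0, 0]]]'

```text
time_s: 27.8
tool_pos: [0.4734, 0.2068, 0.0719]
ee_rot: [[0.039, 0.999, -0.002], [0.999, -0.039, -0.0], [-0.001, -0.002, -1.0]]
ft_force: [0.3, -0.5, -3.0]
grip_width: 0.0115
```

Request:
jog_arm --motion '[[[0, 0, 0, 0.15, 0], [0, 0, 0, 0.15, 0], [0, 0, 0, 0, 0]]]'

```text
time_s: 28.18
tool_pos: [0.4738, 0.207, 0.0666]
ee_rot: [[0.039, 0.999, -0.0], [0.999, -0.039, -0.0], [-0.0, -0.0, -1.0]]
ft_force: [-0.6, 0.1, -1.8]
grip_width: 0.0112
```

Request:
jog_arm --motion '[[[0, 0, 0, 0.05, 0], [0, 0, 0, 0.05, 0], [0, 0, 0, 0, 0]]]'

```text
time_s: 28.55
tool_pos: [0.4741, 0.2071, 0.0649]
ee_rot: [[0.039, 0.999, 0.0], [0.999, -0.039, 0.0], [0.0, 0.0, -1.0]]
ft_force: [-0.5, -0.4, -2.5]
grip_width: 0.0116
```

Request:
jog_arm --motion '[[[0, 0, 0, 0.05, 0], [0, 0, 0, 0.05, 0], [0, 0, 0, 0, 0]]]'

```text
time_s: 28.92
tool_pos: [0.4742, 0.2071, 0.0648]
ee_rot: [[0.038, 0.999, -0.0], [0.999, -0.038, -0.0], [-0.0, -0.0, -1.0]]
ft_force: [-10.1, -3.1, 18.5]
grip_width: 0.0114
```

Request:
jog_arm --motion '[[[0, 0, 0, -0.05, 0], [0.15, 0, 0, 0, 0], [0.25, 0, 0, 0, 0], [0.35, 0, 0, 0, 0]]]'

```text
time_s: 29.42
tool_pos: [0.4741, 0.207, 0.0638]
ee_rot: [[0.039, 0.999, 0.0], [0.999, -0.039, 0.0], [0.0, 0.0, -1.0]]
ft_force: [0.5, -0.6, -0.2]
grip_width: 0.029
```

Request:
jog_arm --motion '[[[0.4, 0, 0, -0.3, 0], [0.4, 0, 0, -0.6, 0], [0.4, 0, 0, -1, 0], [0.4, -0.5, 0, -1, 0], [0.4, -1, 0, -1, 0], [0.4, -1, 0, -1, 0], [0.4, -1, 0, -0.6, 0], [0.4, -0.8, 0, 0, 0], [0.4, 0, 0, 0, 0]]]'

```text
time_s: 30.55
tool_pos: [0.4706, 0.1203, 0.1737]
ee_rot: [[0.04, 0.999, 0.0], [0.999, -0.04, -0.0], [-0.0, 0.0, -1.0]]
ft_force: [0.4, -0.5, -0.2]
grip_width: 0.0371
```

```bash
python3 - <<'E'
from h import *
import pickle
np.set_printoptions(precision=4,suppress=True)
s=robot.get_state();print(s['time_s'],s['tool_pos'],s['ee_rot'],s['grip_width'],s['ft_force'])
c=cap('wrist','w10');pickle.dump(c,open('w10.pkl','wb'))
a=cv2.imread('pics/w10.png');cv2.imwrite('pics/w10c.png',cv2.resize(a[0:240,130:430],None,fx=2.5,fy=2.5,interpolation=cv2.INTER_CUBIC))
cap('top','t10');cap('scene','s10')
a=cv2.imread('pics/s10.png');cv2.imwrite('pics/s10c.png',cv2.resize(a[140:260,180:320],None,fx=5,fy=5,interpolation=cv2.INTER_CUBIC))
E
```

```text
30.55 [0.4706 0.1203 0.1737] [[ 0.0402  0.9992  0.    ]
 [ 0.9992 -0.0402 -0.    ]
 [-0.      0.     -1.    ]] 0.03710817881844715 [ 0.4053 -0.5248 -0.2473]
```

View pics/w10c.png

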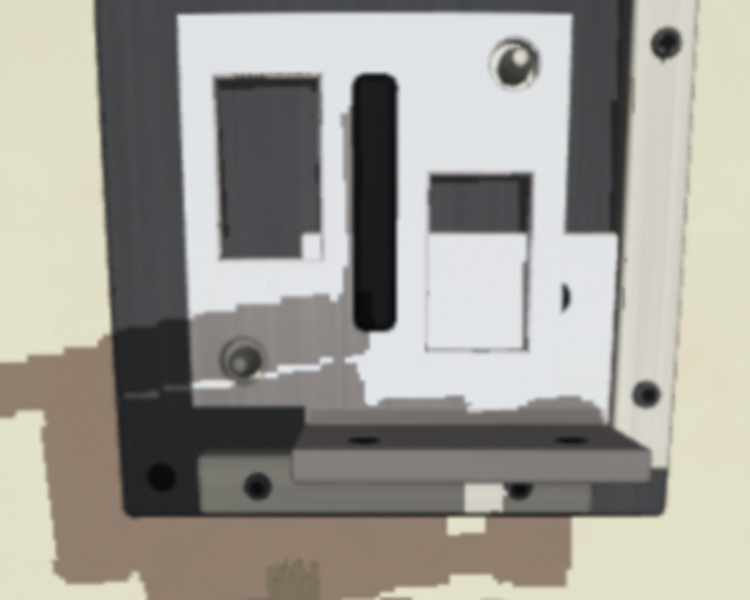

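View pics/s10c.png

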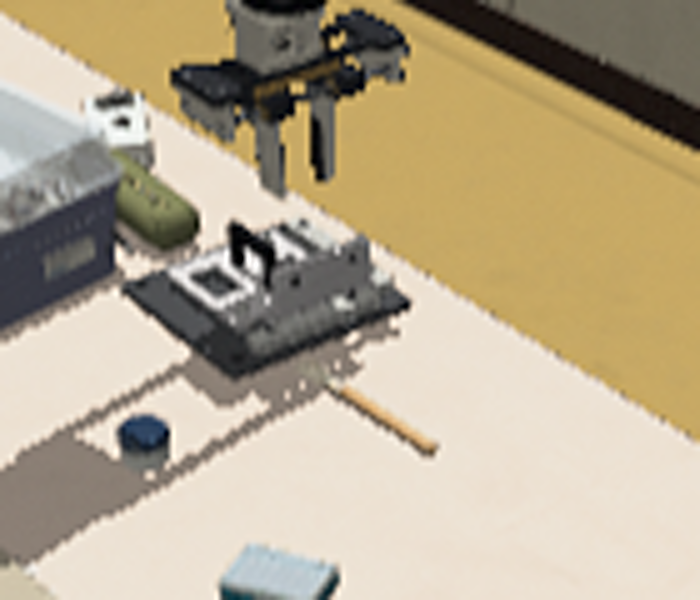

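View pics/t10.png

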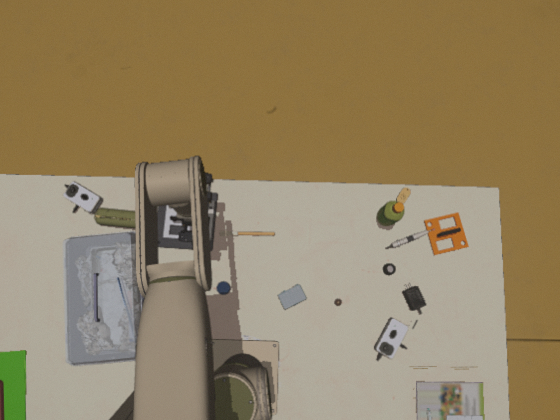

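```bash
python3 - <<'E'
from obs import *
w=L('w10')
PL['h0t']=(-41.5,-44,6);PL['h1t']=(41.5,44,6)
F=f({'bnr':(124,515),'bfr':(664,515),'fol':(665,468),'sil':(200,456),'sol':(199,511),'sor':(590,511)},2.5,(130,0))
B=f({'f01':(617,234),'wi1':(650,449),'wo1':(650,481),'wi0':(293,451),'wo0':(292,481)},2.5,(130,0))
Q=f({'a':(193,406),'c':(572,14),'d':(178,14),'h0t':(243,359),'h1t':(514,63),'g1':(375,74),'g0':(376,330)},2.5,(130,0))
R=lambda a:np.array([[np.cos(a),-np.sin(a)],[np.sin(a),np.cos(a)]])
for fz in(0,1):
  x,r=fit([(w,F)],FIX,[.48,.2,-.04],freez=fz);print('fix',x,r)
  b,r=fit([(w,B)],BR,[.49,.17,-1.61],.012,freez=fz);print('br',b,r)
  p,r=fit([(w,Q)],PL,[.474,.207,-.04],.022,freez=fz);print('pl',p,r)
  cor=x[:2]+R(x[2])@[.07,-.07];heel=b[:2]+R(b[2])@[.035,.05]
  print('heel rel',R(-x[2])@(heel-cor),'yawerr',b[2]+np.pi/2-x[2],'plate rel',R(-x[2])@(p[:2]-cor)-[-.0765,.074])
E
```

```text
fix [ 0.4804  0.2044 -0.0402] {'bnr': [-1.8, 0.6], 'bfr': [1.4, 0.4], 'fol': [2.1, -0.3], 'sil': [-2.2, -1.5], 'sol': [-0.6, 0.4], 'sor': [0.7, 0.3]}
br [ 0.4987  0.1677 -1.6075] {'f01': [0.5, -1.0], 'wi1': [1.4, -0.3], 'wo1': [0.4, 1.2], 'wi0': [-1.8, -0.6], 'wo0': [-1.1, 1.7]}
pl [ 0.474   0.2078 -0.0407] {'a': [-0.1, 0.0], 'c': [0.2, -0.2], 'd': [-0.2, -0.1], 'h0t': [0.0, 1.0], 'h1t': [0.5, -0.0], 'g1': [0.0, -1.9], 'g0': [-0.4, 1.0]}
heel rel [-0.0001 -0.0007] yawerr 0.003523847027409384 plate rel [ 0.     -0.0008]
fix [ 0.4805  0.2032 -0.0399 -0.005 ] {'bnr': [0.1, 0.4], 'bfr': [-0.2, 0.2], 'fol': [0.4, -0.2], 'sil': [-0.7, -1.3], 'sol': [0.8, 0.3], 'sor': [-0.4, 0.1]}
br [ 0.4993  0.1672 -1.6083  0.0076] {'f01': [-0.1, 0.0], 'wi1': [0.4, -0.6], 'wo1': [-0.5, 0.6], 'wi0': [-0.3, -1.1], 'wo0': [0.4, 1.0]}
pl [ 0.474   0.2081 -0.0408  0.0204] {'a': [0.2, -0.5], 'c': [-0.3, 0.1], 'd': [0.1, 0.2], 'h0t': [0.2, 0.6], 'h1t': [0.2, 0.2], 'g1': [-0.0, -1.7], 'g0': [-0.4, 0.6]}
heel rel [ 0.0003 -0.0002] yawerr 0.0024498157004121113 plate rel [-0.0002  0.0006]
```

The view shows both pins standing up through the holes, at crop (514,63) and (243,358). The fits put the bracket heel within 1 mm of home and the plate within 1 mm of centre. Brush, pouch and bottle are at their starting pixels and the arm is clear, so I'm handing in.

```bash
python3 -c "
from cell import robot
print(robot.job_done()); print(robot.get_state()['time_s'])"
```

```text
the job is handed in; nothing more can be done
None
the job is handed in; nothing more can be done
```

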